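Paste and close an archive carton

TASK

Glue the carton of folders shut: take the paste brush from its stand, dip its bristles fully into the open tub of paste and dab the paste onto the top of the inner flap, close to the middle of that flap's free edge. Lay the brush back in the two notches of its stand just as it lay before, then fold the outer flap down flat over the inner one. Keep the tub upright where it stands and leave the other things on the table alone.

Things in the scene. Friction and masses are not known exactly. Their poses are not given: they have to be found in the camera images.
- brush: Round paste brush lying level in its stand, 210 mm long, 72 g: wooden handle 13 mm thick, steel ferrule 15.6 mm, pale bristles. Origin on its axis at the place to grip, 43 mm above the table, midway between the stand's notches. Own x runs along it, bristles to -x: handle from x = -50 to +90 mm, ferrule -75 to -50, bristles -110 to -75.
- brush_tip (a point): Point of the bristles, on the brush's axis, 110 mm from the brush's origin along its -x. The bristles taper from 16 mm to 7 mm at the tip and give up to 12 mm along the brush's axis against a soft spring (about 80 N/m).
- brush_stand: Loose steel brush stand, 0.5 kg: base plate 120 x 62 x 4 mm, uprights 5 mm thick at own x = -40 and +40 mm, each with an open V notch (vertex 34 mm, horns 51 mm above the table, 34 mm apart). Origin mid underside. The brush lies along its x, bristles to -x; home, the brush's origin is 43 mm above this origin and their axes agree (roll does not matter).
- paste_tub: Open round white plastic tub for paste, loose, about 0.3 kg: outside diameter 66 mm, inside 58 mm, 70 mm tall, inner floor 5 mm above its underside. Origin at the centre of its underside, z up. It has changed places with the closed tub in some starts.
- tub_mouth (a point): Centre of the open tub's mouth, at rim height, 70 mm above its underside.
- carton: Cardboard carton full of folders, standing firm on the table: 170 mm (own x) by 240 mm (own y), walls 100 mm high. Origin at the centre of its underside. Its two short end flaps and its inner long flap are already folded down; the outer long flap stands open on its -x side (towards the robot).
- inner_flap: Inner flap of the carton, 110 x 238 x 4 mm, lying flat and firm; origin at its centre, its top 2 mm above that (108 mm above the table). It comes from the carton's +x edge; its free edge runs along the carton's y at the carton's x = -25 mm, so that a gap of 60 mm shows the folders in front of it.
- paste_spot (a point): The spot to paste: on the top of the inner flap, 30 mm in from the middle of its free edge (carton's x = +5 mm, y = 0, 108 mm above the table). Its axes are the carton's.
- outer_flap (a joint): Angle of the outer flap: 0 = folded down flat on the inner flap, pi/2 = upright, more = leaning out towards the robot (limit 2.3). It starts between 1.5 and 2.0. The crease is stiff enough to keep the flap where it is left; it takes about half a newton at the edge to move it.
- outer_flap_hinge (a point): Middle of the outer flap's crease, at the carton's x = -85 mm, y = 0, 108 mm above the table; the crease runs along the carton's y. Its axes are the carton's.
- outer_flap_edge (a point): Middle of the outer flap's free edge, on its outer face. The flap is 120 mm from crease to edge, 238 mm wide, 4 mm thick; folded down, its top is 112 mm above the table.
- closed_tub: Bystander: a tub like the paste tub but shut with a ribbed screw lid (lid 71 mm across), 76 mm tall, loose; origin at the centre of its underside.
- stapler: Bystander: desk stapler about 135 x 36 x 62 mm, loose; origin at the centre of its underside.
- pen_cup: Bystander: round cup 72 mm across, 100 mm tall, with pens up to 160 mm; origin at the centre of its underside.
- stamp: Bystander: rubber stamp 30 x 52 mm, 78 mm tall, on its face; origin at the centre of its underside.
- ink_pad: Bystander: flat ink pad 110 x 70 x 20 mm, loose; origin at the centre of its underside.
- bone_folder: Bystander: flat bone folder 160 x 22 x 5 mm lying on the table, loose; origin on its underside.
- mug: Bystander: mug 80 mm across, 94 mm tall, handle on its own +y; origin at the centre of its underside.
Not all that is in view belongs to the job. Leave any pink look-alike of the paste_tub alone. There is more than one size of the brush; the one meant has the size given above.

How it is judged:
By the outcome, as a careful person would: the job done as asked, in the order asked, and still so for the second after the job is handed in, with the robot touching nothing.
It also fails if it takes over 64 s, if anything falls off the work surface, if the arm or the gripper's body presses on something with over 40 N, if the wrist force passes 120 N, or if a joint passes its speed limit or range.

ROBOT

A 6-joint arm with a two-finger parallel gripper is mounted at the origin on the work surface. World frame = base frame: x ahead of the robot, y to its left, z up, the work surface at z = 0. Lengths are in m, angles in rad, forces in N, time in s.
With the tool pointing down it reaches from about 0.25 to 0.775 m from the base axis. Payload 4 kg.
Tool frame: the origin (TCP) lies on the mounting face of the last link; the fingertips stand 199 mm ahead of it and the grasp point (between the pads) lies 180 mm ahead of it; x points along the fingers, y is the direction in which the jaws open and shut, and the axes are right-handed (so a half turn about x gives the same grasp; the last joint's range is limited). The gripper opens to 94 mm and grips with 3 to 60 N. Pads are 16 mm wide; open, the fingers measure 119 mm over their backs; the gripper's body (75 mm by 177 mm) begins 78 mm behind the grasp point.
Start: joints at [-1.417, 0.087, 1.371, -0, 1.684, -0.103], TCP at [0.14, -0.532, 0.405] pointing down, gripper open.
Joint ranges: [-3.1, 3.1], [-0.76, 2.03], [0.27, 2.55], [-1.08, 4.22], [0.17, 2.65], [-2.57, 2.57]. Speed limits (rad/s): [2.79, 2.79, 3.14, 3.14, 3.14, 3.14].

INTERFACE

Orientations are given as [roll, pitch, yaw] about the fixed x, y, z axes, in that order (R = Rz(yaw) Ry(pitch) Rx(roll)).
In Python, from bench import robot gives the robot as it stands. The module is installed in compiled form; this text tells all that it offers.
- The arm moves only by the shell command python3 -m pendant 'ROWS'. ROWS is a JSON object of lists of equal length, an entry for each row: "turn": the turn, a rotation vector about the world's x, y, z in rad, a list of three; "delta_pos": the shift along the world's x, y, z in cm, a list of three; "gripper": the finger opening in cm, from 0 to 9.4. In form: {"turn": [[ax, ay, az], ...], "delta_pos": [[dx, dy, dz], ...], "gripper": [gripper, ...]}. A call has 1 to 8 rows; each row shifts and turns the commanded pose from where the row before left it; what a row does not reach is not made up. A row lasts 1/8 s, in which the tool goes at most 62.5 mm and 10.7 degrees, less where a joint would pass 70% of its speed; a pose out of reach is approached as far as the arm can. A call with a gripper value outside its range is refused whole. The fingers move at their own pace and stop on an object; the grip force is fixed at half the most. Time passes only in rows, so rows that do not move let the fingers close. It gives the time, the measured TCP pose, the force and the opening at its end, in the units of the state.
- robot.get_obs(): the state, without advancing time (a new reading comes with each control period).
- robot.snapshot(name): name is "side" or "top"; returns (picture, depth): 384x512x3 uint8, red, green, blue; 384x512 float32, m along the optical axis (not along the pixel's ray), 0 where there is no reading.
- robot.camera_params(name): a dict with "vertical_fov" (degrees; the focal length in pixels is half the picture's height over the tangent of half this angle, whatever the lens; pixels are square), "cx", "cy" (the principal point, pixels), "R" (3x3) and "t" (3): a world point X has camera coordinates R X + t. Camera axes: x right, y down, z forward; pixel columns grow to the right and rows downward; lengths in m; the calibration is good to about 2 mm. A picture is of the moment at which its call begins. camera_params takes no time and is no camera call.
- robot.close_job(): hands the job in, once; it reports no verdict.
The state is a dict: "time": time; "joint_positions": joint angles; "qvel": joint speeds; "joint_torque": joint torques, N m; "tool_pos": TCP position; "ee_rot": TCP orientation; "wrist_force": force on the tool from outside, world axes, zero at the start; "wrist_torque": the same for the moment, N m; "width": finger opening in m.
Only numpy, scipy, OpenCV 4.12 (cv2) and the standard library are available. Lean on these libraries where they do the work, as an engineer would, in place of code of your own. Each camera call takes 0.05 s, during which the arm holds its last target. There are 200 camera calls.

## Working session

There is one attempt and no reset: what is moved stays moved. The work goes in short steps, Python scripts to look and compute and a shell command to move; the robot and the scene stay as the last step left them, time stands still between calls to the robot, and variables do not carry over. Pictures are saved under pics/ and viewed, and the job is handed in when it is done.

```bash
mkdir -p pics; cat > h.py <<'E'
import numpy as np,cv2
from bench import robot
def snap(n,f=None):
    p,d=robot.snapshot(n)
    if f: cv2.imwrite('pics/'+f,cv2.cvtColor(p,cv2.COLOR_RGB2BGR))
    return p,d
def cam(n):
    c=robot.camera_params(n); return 192/np.tan(np.radians(c['vertical_fov'])/2),c['cx'],c['cy'],np.array(c['R']),np.array(c['t'])
def cloud(n,d):
    f,cx,cy,R,t=cam(n); v,u=np.indices(d.shape)
    X=np.stack([(u-cx)/f*d,(v-cy)/f*d,d],-1)
    return (X-t)@R
def proj(n,X):
    f,cx,cy,R,t=cam(n); c=R@np.array(X)+t; return cx+f*c[0]/c[2],cy+f*c[1]/c[2]
def ray(n,u,v,z):
    f,cx,cy,R,t=cam(n); o=-R.T@t; w=R.T@np.array([(u-cx)/f,(v-cy)/f,1]); return o+w*(z-o[2])/w[2]
E
python3 - <<'E'
from h import *
for n in('top','side'):
    p,d=snap(n,n+'0.png'); np.save(n+'0.npy',d); c=robot.camera_params(n); print(c, (d==0).mean())
print(robot.get_obs())
E
```

```text
{'vertical_fov': 49.612197723868064, 'cx': 255.90752996413121, 'cy': 191.27187374154025, 'R': array([[-0.01114556, -0.99983295, -0.01448612],
       [-0.99790959,  0.01204404, -0.06349319],
       [ 0.06365705,  0.01374817, -0.99787713]]), 't': array([0.04077788, 0.54671381, 1.37332521])} 0.004160563151041667
{'vertical_fov': 51.001577470224866, 'cx': 253.18418991853775, 'cy': 189.9904076685795, 'R': array([[-0.93443298, -0.35563838,  0.01887725],
       [-0.26224098,  0.65123352, -0.7121268 ],
       [ 0.24096612, -0.67038515, -0.70179703]]), 't': array([0.52817761, 0.19494308, 1.3360609 ])} 0.003992716471354167
{'time': 0.1, 'joint_positions': array([-1.41710862e+00,  8.78309311e-02,  1.37208095e+00,  2.04574991e-05,
        1.68360337e+00, -1.03067368e-01]), 'qvel': array([-0.00099211, -0.00050067, -0.00307756,  0.00027872, -0.00113387,
       -0.00094474]), 'joint_torque': array([ 1.91196887e-03, -3.41251552e+01, -3.03302264e+01,  7.19237770e-02,
        3.03742499e-02, -1.01951528e-04]), 'tool_pos': array([ 0.13966763, -0.53185603,  0.40365952]), 'ee_rot': array([-1.68443848,  1.56887362,  1.71391153]), 'wrist_force': array([-0.23002584, -0.16627323, -0.44181805]), 'wrist_torque': array([-0.01795844, -0.02246474,  0.00219684]), 'width': 0.0941054638920662}
```

View pics/top0.png

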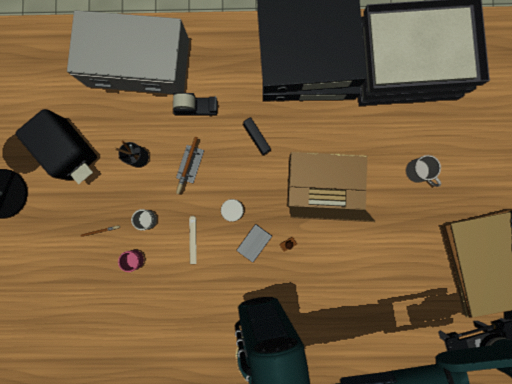

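View pics/side0.png

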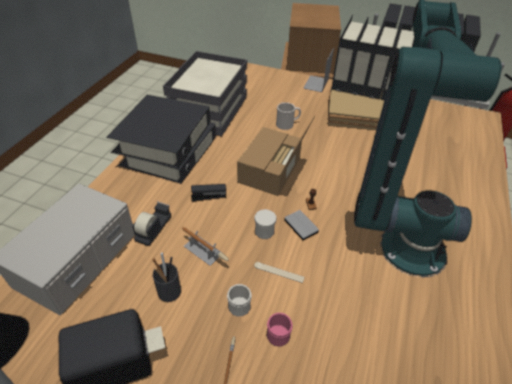

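Top view: brush on its stand at about (189,165), open tub (144,219), closed tub (232,210), carton (328,185) with the flap edge-on near row 210. There is also a pink tub (131,261) and a small brush (100,231), both decoys.

```bash
python3 - <<'E'
from h import *
p=cv2.imread('pics/top0.png');s=cv2.imread('pics/side0.png')
a=cv2.resize(p[120:270,110:250],None,fx=4,fy=4,interpolation=cv2.INTER_CUBIC)
b=cv2.resize(p[130:250,270:390],None,fx=5,fy=5,interpolation=cv2.INTER_CUBIC)
cv2.imwrite('pics/a.png',a);cv2.imwrite('pics/b.png',b)
d=np.load('top0.npy');P=cloud('top',d)
for n,u,v in[('handle',194,148),('brushmid',189,165),('tip',181,190),('tubin',144,219),('table',210,230),('inner',328,168),('inL',295,158),('closed',232,210),('flapsh',330,210),('cup',133,150)]: print(n,P[v,u].round(3))
hs=cv2.cvtColor(p,cv2.COLOR_BGR2HSV)
# heights map around tub & brush
print('tub'); m=(P[...,2]>.06)&(P[...,2]<.08); Q=P[205:235,128:160][m[205:235,128:160]]; print(Q.shape,Q.min(0),Q.max(0),cv2.minEnclosingCircle(Q[:,:2].astype(np.float32)))
Q=P[130:200,170:210].reshape(-1,3); Q=Q[(Q[:,2]>.037)&(Q[:,2]<.07)]; c=np.median(Q,0);print('brush',len(Q),c); r=cv2.minAreaRect(Q[:,:2].astype(np.float32));print(r,cv2.boxPoints(r))
Q=P[140:230,275:385].reshape(-1,3); T=Q[(Q[:,2]>.095)&(Q[:,2]<.118)]; r=cv2.minAreaRect(T[:,:2].astype(np.float32));print('carton',r,cv2.boxPoints(r))
F=Q[Q[:,2]>.13];print('flap',len(F),F.mean(0) if len(F) else '',F.max(0) if len(F) else '')
ds=np.load('side0.npy');PS=cloud('side',ds);Q=PS[110:170,270:330].reshape(-1,3);F=Q[(Q[:,2]>.13)&(Q[:,2]<.26)&(Q[:,0]<.6)];print('flapside',len(F),F.min(0),F.max(0),F.mean(0)); print(F[np.argsort(-F[:,2])[:8]].round(3))
E
```

```text
handle [0.699 0.244 0.002]
brushmid [0.64  0.261 0.004]
tip [ 0.556  0.29  -0.001]
tubin [0.459 0.414 0.003]
table [ 0.419  0.192 -0.004]
inner [ 0.611 -0.193  0.111]
inL [ 0.644 -0.091  0.111]
closed [0.484 0.111 0.072]
flapsh [ 0.48  -0.193  0.13 ]
cup [0.694 0.453 0.005]
tub
(111, 3) [0.42328552 0.3728955  0.0600247 ] [0.49112657 0.43868961 0.07615093] ((0.4570145905017853, 0.4049358665943146), 0.03426940739154816)
brush 263 [0.6283821  0.26366645 0.04796338]
((0.6350717544555664, 0.2622131109237671), (0.0383262000977993, 0.19662997126579285), 73.3681869506836) [[0.535385   0.2719915 ]
 [0.72378874 0.21571197]
 [0.7347585  0.25243473]
 [0.5463548  0.30871427]]
carton ((0.5711157321929932, -0.19124798476696014), (0.24072934687137604, 0.1743009388446808), 86.51886749267578) [[ 0.47681755 -0.30609882]
 [ 0.65079683 -0.31668234]
 [ 0.6654139  -0.07639715]
 [ 0.49143463 -0.06581363]]
flap 876 [ 0.46473958 -0.17468407  0.24289574] [0.48724753 0.01530572 1.40571314]
flapside 126 [ 0.4402683  -0.30173639  0.13089081] [ 0.4830008  -0.06412558  0.22734799] [ 0.45802373 -0.16003919  0.19666528]
[[ 0.452 -0.107  0.227]
 [ 0.449 -0.144  0.227]
 [ 0.443 -0.297  0.227]
 [ 0.445 -0.248  0.227]
 [ 0.445 -0.236  0.226]
 [ 0.447 -0.216  0.226]
 [ 0.446 -0.197  0.226]
 [ 0.444 -0.271  0.226]]
```

View pics/a.png

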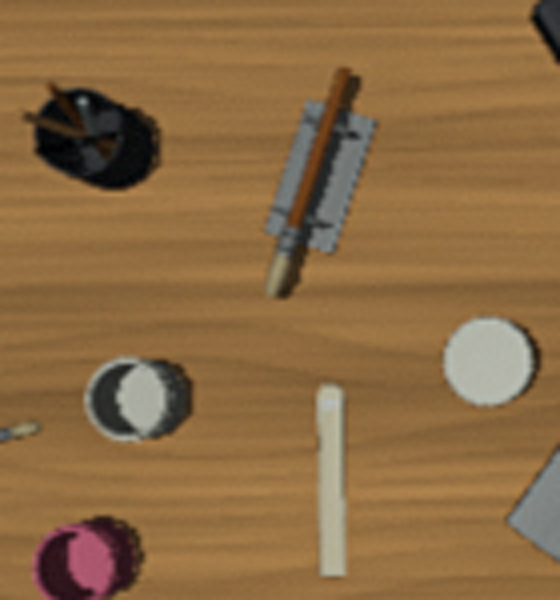

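View pics/b.png

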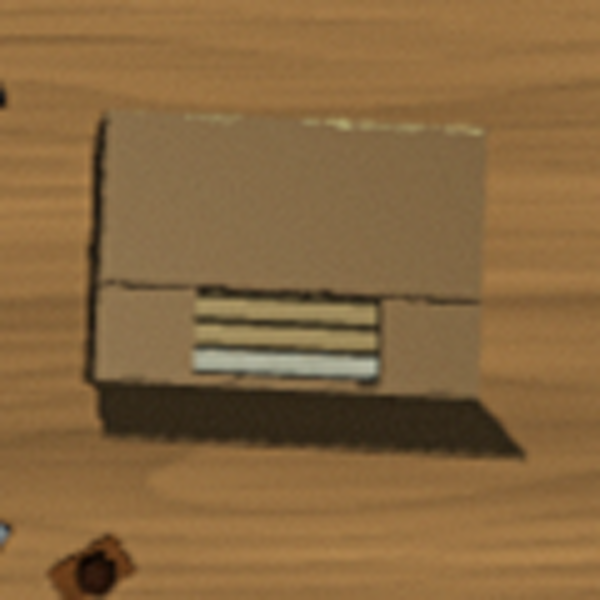

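```bash
python3 - <<'E'
from h import *
from scipy.spatial.transform import Rotation as Ro
u=lambda c,o:(c+.5)/4-.5+o
tip=ray('top',u(275,110),u(296,120),.043);butt=ray('top',u(344,110),u(68,120),.045)
x=butt-tip;L=np.linalg.norm(x[:2]);e=x/L;print(tip,butt,L,'yaw',np.arctan2(x[1],x[0]),'origin',tip+e*.110)
print('tub',ray('top',u(131,110),u(398,120),.07))
b=lambda c,o:(c+.5)/5-.5+o
for c in[(107,114),(485,130),(95,381),(478,399),(104,283),(480,301)]: print(c,ray('top',b(c[0],270),b(c[1],130),.108))
o=robot.get_obs();print(Ro.from_euler('xyz',o['ee_rot']).as_matrix().round(3),o['tool_pos'])
j=o['joint_positions'];print((Ro.from_euler('z',j[0])*Ro.from_euler('y',j[1]+j[2])*Ro.from_euler('z',j[3])*Ro.from_euler('y',j[4])*Ro.from_euler('z',j[5])).as_matrix().round(3))
E
```

```text
[0.54084897 0.28965466 0.043     ] [0.72945671 0.23201069 0.045     ] 0.19721994733851536 yaw -0.29661286277196564 origin [0.64604549 0.25750357 0.04411551]
tub [0.4583274  0.40044339 0.07      ]
(107, 114) [ 0.66256487 -0.07856601  0.108     ]
(485, 130) [ 0.64927009 -0.31516114  0.108     ]
(95, 381) [ 0.49473917 -0.06831503  0.108     ]
(478, 399) [ 0.48079523 -0.30610323  0.108     ]
(104, 283) [ 0.55598742 -0.07493109  0.108     ]
(480, 301) [ 0.54185837 -0.30904407  0.108     ]
[[-0.     0.254 -0.967]
 [ 0.002 -0.967 -0.254]
 [-1.    -0.002 -0.   ]] [ 0.13966763 -0.53185603  0.40365952]
[[-0.254  0.967 -0.   ]
 [ 0.967  0.254  0.002]
 [ 0.002  0.    -1.   ]]
```

```bash
cat > log.py <<'E'
from h import *
import json
o=robot.get_obs()
open('log.jsonl','a').write(json.dumps({k:np.array(v).tolist() for k,v in o.items()})+'\n')
from scipy.spatial.transform import Rotation as Ro
r=Ro.from_euler('xyz',o['ee_rot']).as_matrix()
print('t%.2f'%o['time'],'tcp',o['tool_pos'].round(4),'g',(o['tool_pos']+.18*r[:,0]).round(4),'x',r[:,0].round(3),'y',r[:,1].round(3),'z',r[:,2].round(3),'q',o['joint_positions'].round(2),'F',o['wrist_force'].round(1),'w',round(float(o['width']),4))
E
python3 log.py
python3 -m pendant '{"turn":[[0,0,0.1438],[0,0,0.1438],[0,0,0.1438],[0,0,0.1438],[0,0,0.1438],[0,0,0.1438]],"delta_pos":[[2.81,4.38,3],[2.81,4.38,3],[2.81,4.38,3],[2.81,4.38,0],[2.81,4.38,0],[2.81,4.38,0]],"gripper":[9.4,9.4,9.4,9.4,9.4,9.4]}';python3 log.py
python3 -m pendant '{"turn":[[0,0,0.1438],[0,0,0.1438],[0,0,0.1438],[0,0,0.1438],[0,0,0.1438],[0,0,0.1438]],"delta_pos":[[2.81,4.38,0],[2.81,4.38,0],[2.81,4.38,0],[2.81,4.38,0],[2.81,4.38,0],[2.81,4.38,0]],"gripper":[9.4,9.4,9.4,9.4,9.4,9.4]}';python3 log.py
python3 -m pendant '{"turn":[[0,0,0.1438],[0,0,0.1438],[0,0,0.1438],[0,0,0.1438],[0,0,0.1438],[0,0,0.1438]],"delta_pos":[[2.81,4.38,0],[2.81,4.38,-2.8],[2.81,4.38,-2.8],[2.81,4.38,-2.8],[2.81,4.38,-2.8],[2.81,4.38,-2.8]],"gripper":[6,6,6,6,6,6]}';python3 log.py
```

```text
t0.10 tcp [ 0.1397 -0.5319  0.4037] g [ 0.1396 -0.5315  0.2237] x [-0.     0.002 -1.   ] y [ 0.254 -0.967 -0.002] z [-0.967 -0.254 -0.   ] q [-1.42  0.09  1.37  0.    1.68 -0.1 ] F [-0.2 -0.2 -0.4] w 0.0941
time: 0.85
tool_pos: [0.3088, -0.2676, 0.4944]
ee_rot: [-2.879, 1.571, 1.386]
wrist_force: [0.5, -0.3, -0.6]
width: 0.0938
t0.85 tcp [ 0.3088 -0.2676  0.4944] g [ 0.3088 -0.2676  0.3144] x [ 0.  0. -1.] y [ 0.902 -0.432 -0.   ] z [-0.432 -0.902 -0.   ] q [-0.85 -0.23  1.49  0.    1.88 -0.41] F [ 0.5 -0.3 -0.6] w 0.0938
time: 1.6
tool_pos: [0.4775, -0.0047, 0.4942]
ee_rot: [-1.673, 1.57, -2.827]
wrist_force: [-0.0, -1.2, -0.2]
width: 0.0936
t1.60 tcp [ 0.4775 -0.0047  0.4942] g [ 0.4774 -0.0047  0.3142] x [-0. -0. -1.] y [ 0.914  0.405 -0.001] z [ 0.405 -0.914 -0.   ] q [-0.13 -0.07  1.36 -0.    1.86 -0.55] F [-0.  -1.2 -0.2] w 0.0936
time: 2.35
tool_pos: [0.6462, 0.2579, 0.353]
ee_rot: [-2.445, 1.57, -2.736]
wrist_force: [0.0, -0.2, 1.4]
width: 0.06
t2.35 tcp [0.6462 0.2579 0.353 ] g [0.646  0.2578 0.173 ] x [-0.001 -0.    -1.   ] y [ 0.288  0.958 -0.001] z [ 0.958 -0.288 -0.001] q [ 0.3   0.43  1.05 -0.    1.66 -0.98] F [ 0.  -0.2  1.4] w 0.06
```

```bash
cat > kin.py <<'E'
import numpy as np,json
from scipy.optimize import least_squares
from scipy.spatial.transform import Rotation as Ro
def fk(q,p):
    h,a1,a2,a3,d4,d6,off=p
    R1=Ro.from_euler('z',q[0]).as_matrix();A=Ro.from_euler('y',q[1]).as_matrix();B=Ro.from_euler('y',q[1]+q[2]).as_matrix()
    W=B@Ro.from_euler('ZY',[q[3],q[4]]).as_matrix()
    x=np.array([a1,off,h])+A@[0,0,a2]+B@[a3,0,d4]+W@[0,0,d6]
    T=R1@W@Ro.from_euler('z',q[5]).as_matrix()
    return R1@x,np.stack([T[:,2],-T[:,0],-T[:,1]],1)
def fit():
    D=[json.loads(l) for l in open('log.jsonl')]
    f=lambda p:np.concatenate([fk(d['joint_positions'],p)[0]-np.array(d['tool_pos']) for d in D]+[1e-3*(p-p0)])
    p0=np.array([.3,0,.35,0,.35,.1,.057]); s=least_squares(f,p0); return s.x,np.abs(s.fun[:-7]).max()
LO=np.array([-3.1,-.76,.27,-1.08,.17,-2.57]);HI=np.array([3.1,2.03,2.55,4.22,2.65,2.57])
def ik(pos,R,p,q0):
    def f(q):
        x,T=fk(q,p); return np.r_[(x-pos)*5,(T-R).ravel()]
    s=least_squares(f,np.clip(q0,LO+.01,HI-.01),bounds=(LO,HI)); return s.x,np.abs(s.fun).max()
E
python3 - <<'E'
from h import *
import kin
p,e=kin.fit();print(p.round(4),e);np.save('p.npy',p)
p,d=snap('top','top1.png');s,ds=snap('side','side1.png')
im=cv2.imread('pics/side1.png');b=proj('side',[.646,.257,.05]);print(b)
cv2.imwrite('pics/s1.png',cv2.resize(im[215:285,160:260],None,fx=7,fy=7,interpolation=cv2.INTER_CUBIC))
cv2.imwrite('pics/t1.png',cv2.resize(cv2.imread('pics/top1.png')[110:260,100:260],None,fx=4,fy=4))
E
```

```text
[0.1946 0.     0.4489 0.1002 0.4999 0.1938 0.0566] 1.4340866182460665e-05
(np.float64(201.18342063353833), np.float64(239.28798127028477))
```

View pics/s1.png

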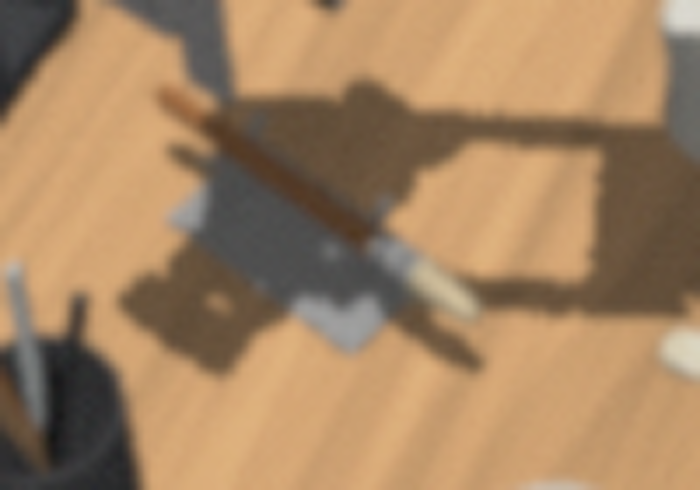

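View pics/t1.png

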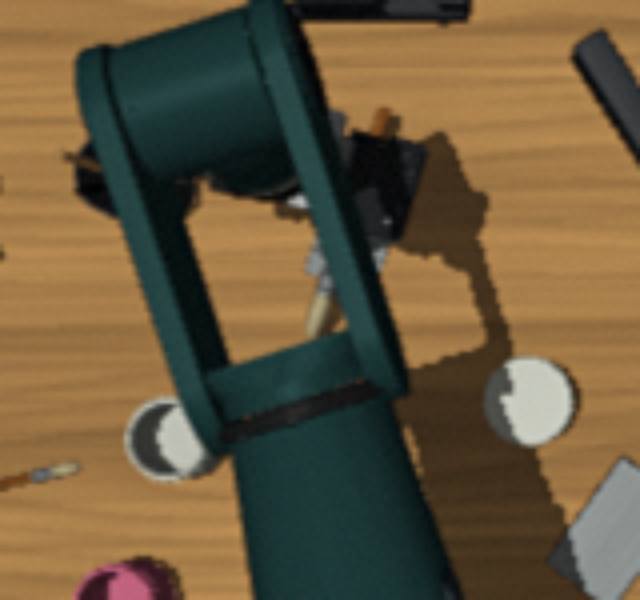

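Kinematic model fits to 14 µm. In the side view, tip at about (228,259) and butt at (183.5,228); cross-check, and search for feasible tilted poses.

```bash
cat > scan.py <<'E'
from kin import *
p=np.load('p.npy')
def pose(g,h,tilt,s):
    # brush +x heading h, tip down by tilt; s=+1: tool z = brush +x
    c,sn=np.cos(tilt),np.sin(tilt);H=np.array([np.cos(h),np.sin(h),0]);Z=np.array([0,0,1.])
    bx=c*H+sn*Z; tx=sn*H-c*Z; tz=s*bx; ty=np.cross(tz,tx)
    R=np.stack([tx,ty,tz],1); return np.array(g)-.18*tx,R
def tipg(tip,h,tilt,L=.11):
    return np.array(tip)+L*np.array([np.cos(tilt)*np.cos(h),np.cos(tilt)*np.sin(h),np.sin(tilt)])
def sol(tip,h,tilt,s,q0):
    return ik(*pose(tipg(tip,h,tilt),h,tilt,s),p,q0)
E
python3 - <<'E'
from h import *
from scan import *
t=ray('side',160+(475.5)/7-.5,215+310.5/7-.5,.043);b=ray('side',160+165.5/7-.5,215+92.5/7-.5,.045)
print(t,b,np.linalg.norm(t-b),np.arctan2(*(b-t)[1::-1]),'o',t+(b-t)/np.linalg.norm(b-t)*.11)
for name,tip,tl in[('tub',[.458,.402,.012],(90,75,60)),('spot',[.58,-.192,.104],(30,45,60))]:
  for td in tl:
    for hd in range(-180,180,20):
      for s in(1,):
        best=None
        for q0 in([.3,.5,1.5,0,1.2,-.9],[.3,.5,1.5,1.5,1.5,-.9],[.3,.5,1.5,-.9,1.5,-.9]):
          q,e=sol(tip,np.radians(hd),np.radians(td),s,q0)
          if e<1e-3: print(name,td,hd,s,q.round(2)); 
E
```

```text
[0.54024222 0.2912092  0.043     ] [0.72430749 0.23199282 0.045     ] 0.19336649865778044 -0.31125696603935565 o [0.64495105 0.2575229  0.04413774]
tub 90 140 1 [0.14 0.97 1.11 1.16 2.2  2.51]
tub 75 -180 1 [0.41 1.13 0.59 0.78 2.57 2.37]
tub 75 -180 1 [0.41 1.13 0.59 0.78 2.57 2.37]
tub 75 -100 1 [ 0.89  1.15  0.56 -0.9   2.51  0.63]
tub 75 -100 1 [ 0.89  1.15  0.56 -0.9   2.51  0.63]
tub 75 -100 1 [ 0.89  1.15  0.56 -0.9   2.51  0.63]
tub 75 -80 1 [ 1.    0.98  0.85 -0.98  2.24  0.59]
tub 75 -80 1 [ 1.    0.98  0.85 -0.98  2.24  0.59]
tub 75 -80 1 [ 1.    0.98  0.85 -0.98  2.24  0.59]
tub 75 -60 1 [ 1.1   0.81  1.16 -1.07  1.96  0.58]
tub 75 -60 1 [ 1.1   0.81  1.16 -1.07  1.96  0.58]
tub 75 -60 1 [ 1.1   0.81  1.16 -1.07  1.96  0.58]
tub 75 140 1 [0.18 0.79 1.2  0.99 2.05 2.48]
tub 75 160 1 [0.29 0.96 0.89 0.89 2.31 2.45]
tub 75 160 1 [0.29 0.96 0.89 0.89 2.31 2.45]
tub 60 -180 1 [0.44 0.9  0.83 0.53 2.34 2.19]
tub 60 -180 1 [0.44 0.9  0.83 0.53 2.34 2.19]
tub 60 -160 1 [0.54 0.99 0.68 0.28 2.5  1.89]
tub 60 -160 1 [0.54 0.99 0.68 0.28 2.5  1.89]
tub 60 -160 1 [0.54 0.99 0.68 0.28
[... 5090 characters left out ...]
-0.84  2.16  0.54]
spot 60 -120 1 [-0.02  0.56  1.19 -0.93  1.9   0.43]
spot 60 -120 1 [-0.02  0.56  1.19 -0.93  1.9   0.43]
spot 60 -120 1 [-0.02  0.56  1.19 -0.93  1.9   0.43]
spot 60 -100 1 [ 0.03  0.39  1.44 -1.01  1.61  0.32]
spot 60 -100 1 [ 0.03  0.39  1.44 -1.01  1.61  0.32]
spot 60 -100 1 [ 0.03  0.39  1.44 -1.01  1.61  0.32]
spot 60 -40 1 [-0.2  -0.16  2.05 -1.05  0.49 -0.32]
spot 60 -40 1 [-0.2  -0.16  2.05 -1.05  0.49 -0.32]
spot 60 -40 1 [-0.2  -0.16  2.05 -1.05  0.49 -0.32]
spot 60 -20 1 [-0.46 -0.25  2.12  0.41  0.25 -2.03]
spot 60 -20 1 [-0.46 -0.25  2.12  0.41  0.25 -2.03]
spot 60 -20 1 [-0.46 -0.25  2.12  0.41  0.25 -2.03]
spot 60 140 1 [-0.5   0.93  0.59  0.36  2.63  1.98]
```

```bash

python3 -m pendant '{"turn":[[0,0,-0.012],[0,0,0],[0,0,0],[0,0,0]],"delta_pos":[[-0.05,0,-4],[0,-0.02,-4],[0,0,-3],[0,0,-2]],"gripper":[6,6,5,5]}';python3 log.py
python3 -m pendant '{"turn":[[0,0,0],[0,0,0],[0,0,0],[0,0,0],[0,0,0],[0,0,0]],"delta_pos":[[0,0,0],[0,0,0],[0,0,0],[0,0,0],[0,0,0],[0,0,0]],"gripper":[3,1.5,0.5,0.5,0.5,0.5]}';python3 log.py
python3 - <<'E'
from h import *
s,ds=snap('side','side2.png')
im=cv2.imread('pics/side2.png')
cv2.imwrite('pics/s2.png',cv2.resize(im[200:285,160:260],None,fx=7,fy=7,interpolation=cv2.INTER_CUBIC))
im=cv2.imread('pics/top0.png')[200:240,124:166]
g=im.min(2); 
cv2.imwrite('pics/tub.png',cv2.resize(im,None,fx=14,fy=14,interpolation=cv2.INTER_CUBIC))
from scan import *
for td,hd in[(70,-80),(70,-70),(65,-70)]:
  for tip in([.463,.388,.012],[.463,.388,.15]): print(td,hd,sol(tip,np.radians(hd),np.radians(td),1,[1,.9,1,-.9,2.,.6]))
print(sol([.578,-.193,.104],np.radians(-95),np.radians(45),1,[-.1,.3,1.4,-.8,1.5,.1]))
E
```

```text
time: 2.95
tool_pos: [0.6444, 0.2555, 0.2231]
ee_rot: [-2.455, 1.569, -2.765]
wrist_force: [0.6, 0.5, -0.6]
width: 0.0504
t2.95 tcp [0.6444 0.2555 0.2231] g [0.6441 0.2553 0.0431] x [-0.002 -0.001 -1.   ] y [ 0.305  0.952 -0.001] z [ 0.952 -0.305 -0.002] q [ 0.3   0.49  1.23 -0.    1.42 -0.97] F [ 0.6  0.5 -0.6] w 0.0504
time: 3.7
tool_pos: [0.6455, 0.2571, 0.2264]
ee_rot: [0.927, 1.566, 0.619]
wrist_force: [1.7, 4.1, 3.8]
width: 0.012
t3.70 tcp [0.6455 0.2571 0.2264] g [0.6462 0.2575 0.0464] x [ 0.004  0.003 -1.   ] y [0.303 0.953 0.004] z [ 0.953 -0.303  0.003] q [ 0.3   0.49  1.22  0.    1.42 -0.97] F [1.7 4.1 3.8] w 0.012
70 -80 (array([ 0.9704241 ,  0.89853736,  0.94442862, -0.91111593,  2.15884894,
        0.62673453]), np.float64(8.955055585957439e-10))
70 -80 (array([ 0.9704241 ,  0.77444468,  0.86492906, -1.03852432,  2.27363199,
        0.41578351]), np.float64(1.308064212501847e-10))
70 -70 (array([ 1.01686153,  0.81907393,  1.08424306, -0.9630316 ,  2.02460385,
        0.59925245]), np.float64(2.8976820942716586e-14))
70 -70 (array([ 1.01686153,  0.68490839,  1.00935584, -1.06248424,  2.13573006,
        0.39614833]), np.float64(3.2322106102711246e-10))
65 -70 (array([ 0.99463452,  0.75998722,  1.1260768 , -0.90306108,  1.96856893,
        0.60289219]), np.float64(4.288236432614667e-13))
65 -70 (array([ 0.99463452,  0.63354626,  1.0353244 , -0.99109586,  2.09587453,
        0.40607189]), np.float64(1.0524914273446484e-13))
(array([-0.10745857,  0.26002541,  1.47852218, -0.79407666,  1.43826963,
        0.10509919]), np.float64(5.551115123125783e-16))
```

View pics/s2.png

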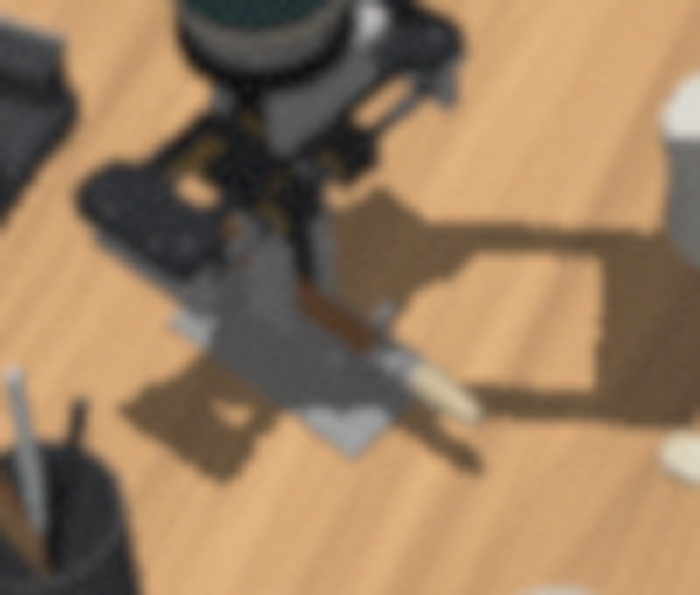

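View pics/tub.png

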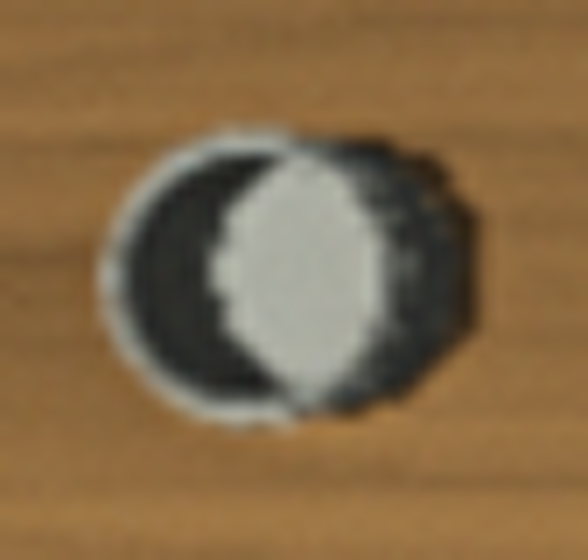

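Brush gripped (width 12 mm). Tub rim ring centre at pixel about (141.3,219.3). Plan the transfer to the tub.

```bash
cat > plan.py <<'E'
from scan import *
GA=.1834
def tgt(tip,hd,td,L=.11):
    h,t=np.radians([hd,td]); P,R=pose(tipg(tip,h,t,L),h,t,1); return P+(.18-GA)*R[:,0],R
def cur():
    from bench import robot
    o=robot.get_obs(); return np.array(o['tool_pos']),Ro.from_euler('xyz',o['ee_rot']).as_matrix(),np.array(o['joint_positions'])
def path(a,b,q,n=10,show=True):
    rv=Ro.from_matrix(b[1]@a[1].T).as_rotvec(); d=b[0]-a[0]
    print('TURN',rv.round(4),'deg',np.degrees(np.linalg.norm(rv)).round(1),'SHIFTcm',(d*100).round(2),'len',np.linalg.norm(d).round(3))
    for i in range(n+1):
        R=Ro.from_rotvec(rv*i/n).as_matrix()@a[1]; x=a[0]+d*i/n; q,e=ik(x,R,p,q)
        if show: print(i,q.round(2),'err%.0e'%e,'tip',(x+GA*R[:,0]-.11*R[:,2]).round(3),'butt',(x+GA*R[:,0]+.09*R[:,2]).round(3))
    return q
E
python3 - <<'E'
from h import *
from plan import *
c=ray('top',141.25,219.25,.07);print('tub',c)
c=np.array([.458,.404,0])
x,R,q=cur(); a=(x+[0,0,.12],R)
H=np.array([np.cos(np.radians(-75)),np.sin(np.radians(-75)),0])
tipxy=c-.013*H
b=tgt(tipxy+[0,0,.10],-75,67)
q=path(a,b,q); print('down'); path(b,tgt(tipxy+[0,0,.012],-75,67),q,3)
print(tipxy)
E
```

```text
tub [0.45796596 0.40407942 0.07      ]
TURN [-0.8789 -0.8345 -0.8832] deg 85.9 SHIFTcm [-22.35  28.11  -7.35] len 0.367
0 [ 0.3   0.43  1.07  0.    1.64 -0.97] err5e-15 tip [0.541 0.291 0.163] butt [0.732 0.23  0.163]
1 [ 0.38  0.39  1.13 -0.11  1.57 -0.8 ] err3e-14 tip [0.537 0.311 0.145] butt [0.721 0.235 0.167]
2 [ 0.46  0.38  1.18 -0.24  1.53 -0.62] err7e-14 tip [0.534 0.328 0.129] butt [0.707 0.239 0.174]
3 [ 0.55  0.38  1.2  -0.36  1.53 -0.43] err7e-14 tip [0.529 0.343 0.116] butt [0.69  0.244 0.183]
4 [ 0.64  0.4   1.21 -0.48  1.56 -0.25] err4e-14 tip [0.524 0.357 0.106] butt [0.669 0.251 0.194]
5 [ 0.72  0.44  1.2  -0.59  1.62 -0.09] err6e-14 tip [0.517 0.368 0.098] butt [0.644 0.259 0.208]
6 [ 0.79  0.49  1.17 -0.69  1.7   0.07] err6e-14 tip [0.509 0.379 0.094] butt [0.617 0.27  0.222]
7 [ 0.86  0.55  1.12 -0.77  1.81  0.2 ] err9e-14 tip [0.499 0.388 0.092] butt [0.586 0.283 0.238]
8 [ 0.92  0.62  1.06 -0.84  1.92  0.31] err3e-13 tip [0.487 0.398 0.092] butt [0.551 0.299 0.254]
9 [ 0.97  0.7   0.99 -0.9   2.05  0.41] err1e-11 tip [0.472 0.407 0.095] butt [0.514 0.318 0.269]
10 [ 1.01  0.79  0.91 -0.96  2.18  0.48] err5e-09 tip [0.455 0.417 0.1  ] butt [0.475 0.341 0.284]
down
TURN [0. 0. 0.] deg 0.0 SHIFTcm [ 0.   0.  -8.8] len 0.088
0 [ 1.01  0.79  0.91 -0.96  2.18  0.48] err5e-09 tip [0.455 0.417 0.1  ] butt [0.475 0.341 0.284]
1 [ 1.01  0.81  0.93 -0.94  2.16  0.53] err7e-10 tip [0.455 0.417 0.071] butt [0.475 0.341 0.255]
2 [ 1.01  0.84  0.94 -0.92  2.13  0.57] err1e-09 tip [0.455 0.417 0.041] butt [0.475 0.341 0.225]
3 [ 1.01  0.87  0.96 -0.9   2.11  0.61] err2e-09 tip [0.455 0.417 0.012] butt [0.475 0.341 0.196]
[0.45463535 0.41655704 0.        ]
```

```bash
python3 -m pendant '{"turn":[[0,0,0],[0,0,0],[0,0,0],[0,0,0]],"delta_pos":[[0,0,1.5],[0,0,3.5],[0,0,4],[0,0,3]],"gripper":[0.5,0.5,0.5,0.5]}';python3 log.py
```

```text
time: 4.25
tool_pos: [0.6447, 0.2554, 0.3462]
ee_rot: [-1.724, 1.568, -2.033]
wrist_force: [0.4, 0.1, -1.4]
width: 0.0122
t4.25 tcp [0.6447 0.2554 0.3462] g [0.6445 0.255  0.1662] x [-0.001 -0.002 -1.   ] y [ 0.304  0.953 -0.002] z [ 0.953 -0.304 -0.   ] q [ 0.3   0.43  1.07 -0.    1.65 -0.97] F [ 0.4  0.1 -1.4] w 0.0122
```

```bash

python3 -m pendant '{"turn":[[-0.0879,-0.0835,-0.0883],[-0.0879,-0.0835,-0.0883],[-0.0879,-0.0835,-0.0883],[-0.0879,-0.0835,-0.0883],[-0.0879,-0.0835,-0.0883]],"delta_pos":[[-2.23,2.83,-0.74],[-2.23,2.83,-0.74],[-2.23,2.83,-0.74],[-2.23,2.83,-0.74],[-2.23,2.83,-0.74]],"gripper":[0.5,0.5,0.5,0.5,0.5]}' >/dev/null;python3 log.py
python3 -m pendant '{"turn":[[-0.0879,-0.0835,-0.0883],[-0.0879,-0.0835,-0.0883],[-0.0879,-0.0835,-0.0883],[-0.0879,-0.0835,-0.0883],[-0.0879,-0.0835,-0.0883],[0,0,0]],"delta_pos":[[-2.23,2.83,-0.74],[-2.23,2.83,-0.74],[-2.23,2.83,-0.74],[-2.23,2.83,-0.74],[-2.23,2.83,-0.74],[0,0,0]],"gripper":[0.5,0.5,0.5,0.5,0.5,0.5]}';python3 log.py
python3 - <<'E'
from h import *
from plan import *
x,R,q=cur();tip=x+GA*R[:,0]-.11*R[:,2];print('tip',tip)
for n in('side','top'):
    snap(n,n+'3.png');im=cv2.imread('pics/%s3.png'%n);u,v=map(int,proj(n,tip));print(n,proj(n,tip),proj(n,[.458,.404,.07]))
    cv2.imwrite('pics/%s3c.png'%n,cv2.resize(im[max(v-50,0):v+40,u-55:u+55],None,fx=6,fy=6,interpolation=cv2.INTER_CUBIC));print('crop origin',u-55,max(v-50,0))
E
```

```text
t4.88 tcp [0.5324 0.3977 0.3073] g [0.584  0.3089 0.1594] x [ 0.286 -0.493 -0.821] y [ 0.719  0.677 -0.156] z [ 0.633 -0.546  0.549] q [ 0.68  0.42  1.21 -0.6   1.61 -0.11] F [-0.6  0.1 -1.1] w 0.0122
time: 5.62
tool_pos: [0.4203, 0.5408, 0.2671]
ee_rot: [-0.007, 0.399, -1.313]
wrist_force: [0.7, -0.8, -1.1]
width: 0.012
t5.62 tcp [0.4203 0.5408 0.2671] g [0.4626 0.3804 0.1972] x [ 0.235 -0.891 -0.389] y [ 0.966  0.258 -0.006] z [ 0.106 -0.374  0.921] q [ 0.98  0.71  0.99 -0.98  2.16  0.46] F [ 0.7 -0.8 -1.1] w 0.012
tip [0.45176722 0.41856727 0.09449806]
side (np.float64(238.13791503273245), np.float64(293.28285550455576)) (np.float64(238.12289099936564), np.float64(292.93312288356384))
crop origin 183 243
top (np.float64(134.4276423293888), np.float64(221.2943903472874)) (np.float64(141.27462377288154), np.float64(219.23913636390014))
crop origin 79 171
```

View pics/side3c.png

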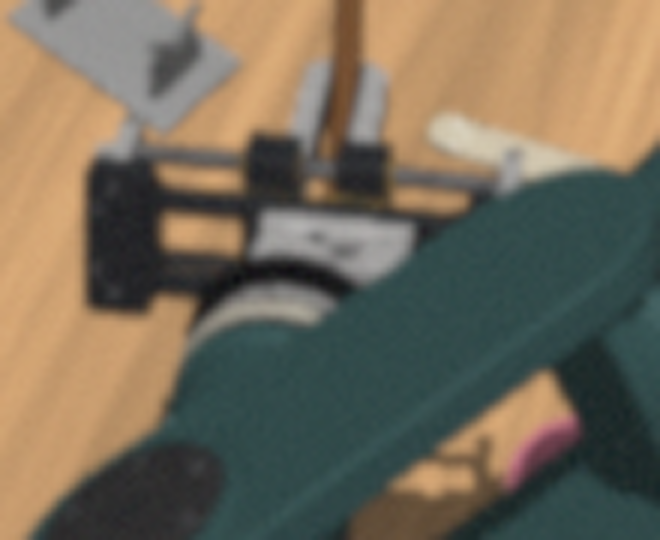

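View pics/top3c.png

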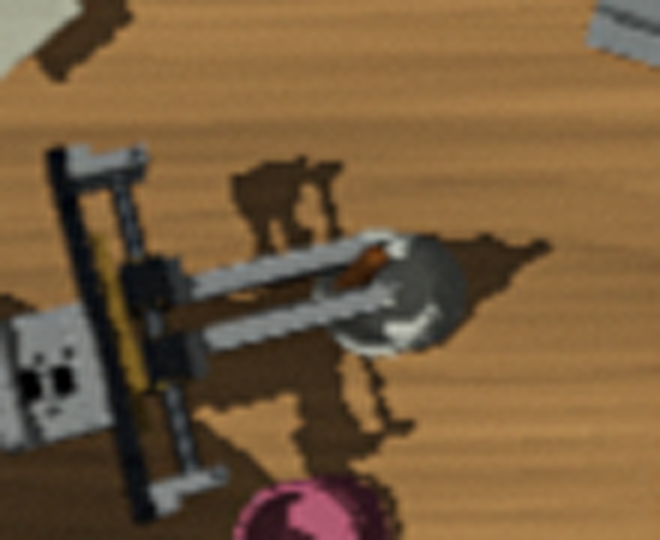

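```bash
python3 - <<'E'
from h import *
from plan import *
x,R,q=cur();g=x+GA*R[:,0]
for n in('top','side'):
  for s in(-.11,-.05,0,.05,.09): print(n,s,(g+s*R[:,2]).round(3),np.round(proj(n,g+s*R[:,2]),1))
im=cv2.imread('pics/side3.png');cv2.imwrite('pics/s3d.png',cv2.resize(im[190:300,190:290],None,fx=6,fy=6,interpolation=cv2.INTER_CUBIC))
im=cv2.imread('pics/top3.png');cv2.imwrite('pics/t3d.png',cv2.resize(im[195:240,110:170],None,fx=12,fy=12,interpolation=cv2.INTER_CUBIC))
E
```

```text
top -0.11 [0.454 0.417 0.097] [134.5 220.6]
top -0.05 [0.46  0.395 0.152] [136.5 218.6]
top 0 [0.465 0.376 0.198] [138.2 216.8]
top 0.05 [0.47  0.357 0.244] [140.  214.9]
top 0.09 [0.474 0.342 0.281] [141.6 213.2]
side -0.11 [0.454 0.417 0.097] [237.5 292.2]
side -0.05 [0.46  0.395 0.152] [238.5 273.5]
side 0 [0.465 0.376 0.198] [239.3 257.2]
side 0.05 [0.47  0.357 0.244] [240.1 240.4]
side 0.09 [0.474 0.342 0.281] [240.8 226.6]
```

View pics/s3d.png

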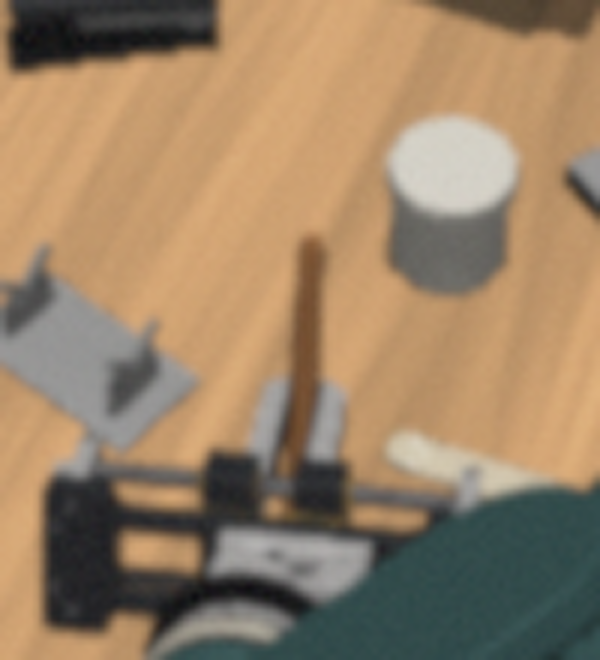

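View pics/t3d.png

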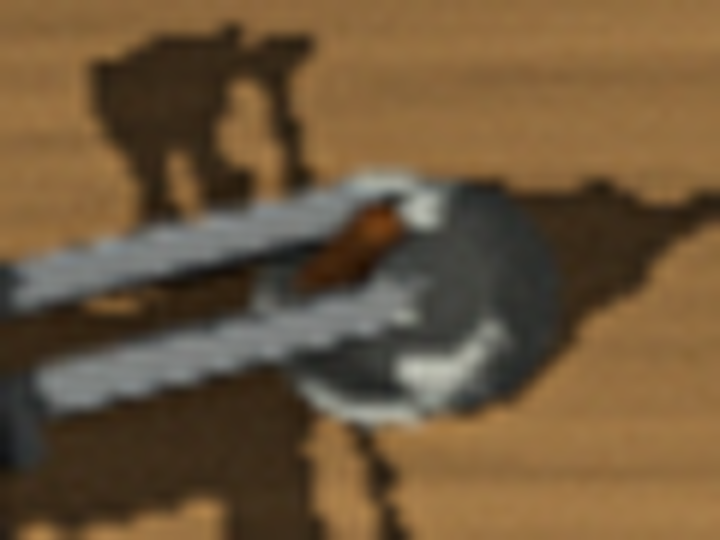

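```bash

python3 -m pendant '{"turn":[[0,0,0],[0,0,0],[0,0,0]],"delta_pos":[[0,0,-2],[0,0,-2.5],[0,0,-1.5]],"gripper":[0.5,0.5,0.5]}'>/dev/null;python3 log.py
python3 -m pendant '{"turn":[[0,0,0],[0,0,0],[0,0,0],[0,0,0],[0,0,0]],"delta_pos":[[0,0,-1.3],[0,0,-0.8],[0,0,-0.4],[0,0,0],[0,0,0]],"gripper":[0.5,0.5,0.5,0.5,0.5]}'>/dev/null;python3 log.py
python3 - <<'E'
from h import *
from plan import *
x,R,q=cur();print('tip',x+GA*R[:,0]-.11*R[:,2])
for n in('side','top'): snap(n,n+'4.png')
a=cv2.imread('pics/side4.png')[190:330,180:300];b=cv2.imread('pics/top4.png')[180:250,100:180]
cv2.imwrite('pics/c4.png',np.hstack([cv2.resize(a,(480,560)),cv2.resize(b,(320,280)).repeat(2,0)]))
E
```

```text
t6.10 tcp [0.4223 0.5381 0.2077] g [0.4642 0.3778 0.1373] x [ 0.233 -0.89  -0.391] y [ 0.967  0.255 -0.004] z [ 0.104 -0.377  0.92 ] q [ 0.98  0.76  1.04 -0.93  2.1   0.55] F [ 0.5  0.5 -0.6] w 0.0118
t6.72 tcp [0.422  0.5394 0.1865] g [0.4644 0.3795 0.1157] x [ 0.235 -0.889 -0.394] y [0.967 0.256 0.   ] z [ 0.1   -0.381  0.919] q [ 0.98  0.78  1.04 -0.91  2.08  0.59] F [ 0.6  0.5 -0.5] w 0.0121
tip [0.45413625 0.41830331 0.01319604]
```

View pics/c4.png

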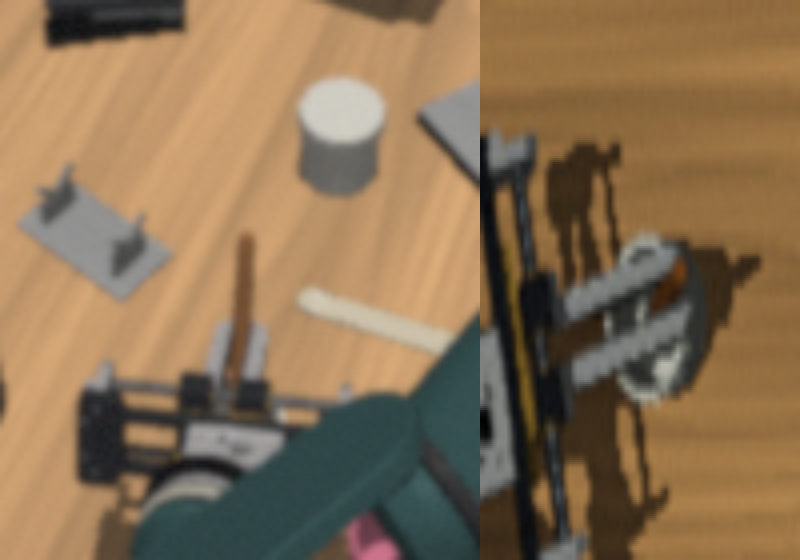

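```bash

python3 -m pendant '{"turn":[[0,0,0],[0,0,0],[0,0,0],[0,0,0]],"delta_pos":[[0,0,-0.4],[0,0,-0.4],[0,0,0],[0,0,0]],"gripper":[0.5,0.5,0.5,0.5]}'>/dev/null;python3 log.py
python3 -m pendant '{"turn":[[0,0,0],[0,0,0],[0,0,0],[0,0,0],[0,0,0]],"delta_pos":[[0,0,1],[0,0,2],[0,0,3],[0,0,3],[0,0,2]],"gripper":[0.5,0.5,0.5,0.5,0.5]}'>/dev/null;python3 log.py
python3 - <<'E'
from plan import *
x,R,q=cur(); b=tgt([.578,-.193,.17],-95,45)
q=path((x,R),b,q,12); print('down'); path(b,tgt([.578,-.193,.105],-95,45),q,2)
E
```

```text
t7.33 tcp [0.422  0.5393 0.1778] g [0.4642 0.3792 0.1071] x [ 0.235 -0.889 -0.393] y [ 0.967  0.256 -0.001] z [ 0.101 -0.379  0.92 ] q [ 0.98  0.79  1.05 -0.91  2.07  0.6 ] F [-0.6  0.2  0.1] w 0.0121
t7.95 tcp [0.422  0.5392 0.2914] g [0.4644 0.3794 0.2203] x [ 0.236 -0.888 -0.395] y [0.967 0.255 0.002] z [ 0.099 -0.383  0.919] q [ 0.98  0.69  0.97 -0.99  2.17  0.43] F [-0.8  0.7 -0.3] w 0.0121
TURN [ 0.3794  0.0349 -0.3409] deg 29.3 SHIFTcm [ 16.06 -68.05   8.6 ] len 0.704
0 [ 1.01  0.78  0.89 -0.98  2.2   0.46] err6e-12 tip [0.454 0.418 0.118] butt [0.474 0.342 0.302]
1 [ 0.95  0.67  1.03 -0.94  2.14  0.5 ] err3e-15 tip [0.464 0.366 0.121] butt [0.482 0.284 0.302]
2 [ 0.89  0.58  1.15 -0.91  2.07  0.51] err4e-16 tip [0.473 0.315 0.125] butt [0.49  0.226 0.303]
3 [ 0.81  0.49  1.25 -0.9   2.01  0.51] err8e-16 tip [0.483 0.263 0.128] butt [0.497 0.168 0.304]
4 [ 0.73  0.41  1.34 -0.89  1.95  0.49] err6e-16 tip [0.493 0.212 0.132] butt [0.505 0.111 0.305]
5 [ 0.64  0.34  1.4  -0.89  1.89  0.46] err3e-16 tip [0.503 0.161 0.136] butt [0.512 0.054 0.305]
6 [ 0.54  0.28  1.45 -0.88  1.83
[... 365 characters left out ...]
   0.308]
10 [ 0.11  0.18  1.48 -0.84  1.61  0.17] err1e-15 tip [ 0.556 -0.093  0.159] butt [ 0.55  -0.225  0.309]
11 [-0.    0.19  1.45 -0.82  1.57  0.09] err6e-16 tip [ 0.567 -0.143  0.165] butt [ 0.558 -0.28   0.31 ]
12 [-0.1   0.22  1.39 -0.79  1.53  0.01] err1e-15 tip [ 0.578 -0.193  0.17 ] butt [ 0.566 -0.334  0.311]
down
TURN [0. 0. 0.] deg 0.0 SHIFTcm [ 0.   0.  -6.5] len 0.065
0 [-0.1   0.22  1.39 -0.79  1.53  0.01] err1e-15 tip [ 0.578 -0.193  0.17 ] butt [ 0.566 -0.334  0.311]
1 [-0.1   0.23  1.44 -0.79  1.49  0.06] err1e-09 tip [ 0.578 -0.193  0.138] butt [ 0.566 -0.334  0.279]
2 [-0.1   0.26  1.47 -0.79  1.45  0.1 ] err9e-10 tip [ 0.578 -0.193  0.105] butt [ 0.566 -0.334  0.246]
```

```bash

python3 -m pendant '{"turn":[[0.0271,0.0025,-0.0243],[0.0271,0.0025,-0.0243],[0.0271,0.0025,-0.0243],[0.0271,0.0025,-0.0243],[0.0271,0.0025,-0.0243],[0.0271,0.0025,-0.0243],[0.0271,0.0025,-0.0243]],"delta_pos":[[1.147,-4.86,0.614],[1.147,-4.86,0.614],[1.147,-4.86,0.614],[1.147,-4.86,0.614],[1.147,-4.86,0.614],[1.147,-4.86,0.614],[1.147,-4.86,0.614]],"gripper":[0.5,0.5,0.5,0.5,0.5,0.5,0.5]}'>/dev/null;python3 log.py
python3 -m pendant '{"turn":[[0.0271,0.0025,-0.0243],[0.0271,0.0025,-0.0243],[0.0271,0.0025,-0.0243],[0.0271,0.0025,-0.0243],[0.0271,0.0025,-0.0243],[0.0271,0.0025,-0.0243],[0.0271,0.0025,-0.0243],[0,0,0]],"delta_pos":[[1.147,-4.86,0.614],[1.147,-4.86,0.614],[1.147,-4.86,0.614],[1.147,-4.86,0.614],[1.147,-4.86,0.614],[1.147,-4.86,0.614],[1.147,-4.86,0.614],[0,0,0]],"gripper":[0.5,0.5,0.5,0.5,0.5,0.5,0.5,0.5]}'>/dev/null;python3 log.py
python3 - <<'E'
from h import *
from plan import *
x,R,q=cur();tip=x+GA*R[:,0]-.11*R[:,2];print('tip',tip)
for n in('side','top'): snap(n,n+'5.png');print(n,[np.round(proj(n,t),1) for t in(tip,tip+.2*R[:,2],[.578,-.193,.108])])
a=cv2.imread('pics/side5.png')[90:230,200:340];b=cv2.imread('pics/top5.png')[130:230,270:390]
cv2.imwrite('pics/c5s.png',cv2.resize(a,(700,600),interpolation=cv2.INTER_CUBIC));cv2.imwrite('pics/c5t.png',cv2.resize(b,(720,600),interpolation=cv2.INTER_CUBIC))
E
```

```text
t8.82 tcp [0.5022 0.1973 0.3317] g [0.5166 0.0489 0.2309] x [ 0.08  -0.825 -0.56 ] y [0.996 0.086 0.015] z [ 0.036 -0.559  0.828] q [ 0.48  0.23  1.48 -0.91  1.8   0.37] F [-0.7  0.  -0.5] w 0.0119
t9.82 tcp [ 0.5823 -0.1445  0.375 ] g [ 0.5706 -0.2716  0.2481] x [-0.065 -0.707 -0.705] y [ 0.996 -0.09  -0.001] z [-0.062 -0.702  0.71 ] q [-0.16  0.21  1.38 -0.79  1.51 -0.04] F [-0.6  0.4  0.2] w 0.0122
tip [ 0.577216   -0.19684362  0.16769375]
side [array([269.9, 134.8]), array([287.5,  83.1]), array([268.7, 148.1])]
top [array([332.5, 177.1]), array([395.1, 175.9]), array([328.1, 178.7])]
```

View pics/c5s.png

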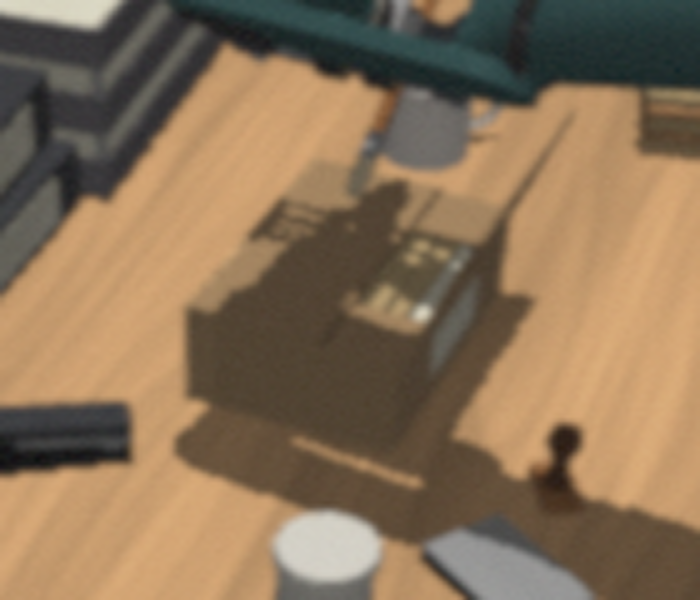

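View pics/c5t.png

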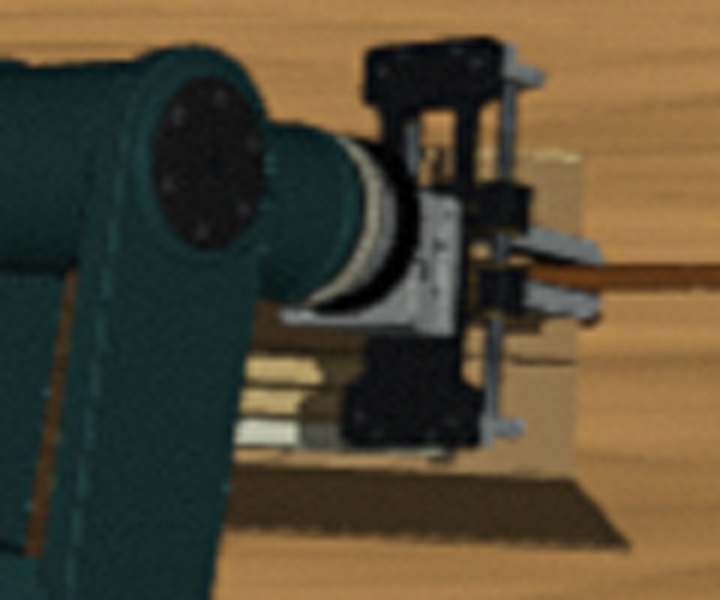

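Side view shows the tip at about (271,134), matching the prediction (270,135); bristles now look grey. Lowering for the dab.

```bash

python3 -m pendant '{"turn":[[0,0,0],[0,0,0],[0,0,0],[0,0,0],[0,0,0],[0,0,0],[0,0,0]],"delta_pos":[[0.1,0.4,-2],[0,0,-2],[0,0,-1.2],[0,0,-0.8],[0,0,-0.5],[0,0,0],[0,0,0]],"gripper":[0.5,0.5,0.5,0.5,0.5,0.5,0.5]}'>/dev/null;python3 log.py
python3 - <<'E'
from h import *
from plan import *
x,R,q=cur();tip=x+GA*R[:,0]-.11*R[:,2];print('tip',tip)
snap('side','side6.png');print(proj('side',tip),proj('side',[.578,-.193,.108]))
a=cv2.imread('pics/side6.png')[100:200,220:330]
cv2.imwrite('pics/c6.png',cv2.resize(a,(660,600),interpolation=cv2.INTER_CUBIC))
E
```

```text
t10.80 tcp [ 0.5837 -0.1373  0.3095] g [ 0.5726 -0.2645  0.1826] x [-0.062 -0.706 -0.705] y [ 0.996 -0.085 -0.002] z [-0.059 -0.703  0.709] q [-0.15  0.25  1.47 -0.8   1.43  0.06] F [-0.3  1.4  1.5] w 0.0121
tip [ 0.57882143 -0.18958717  0.10216479]
(np.float64(268.08178298962895), np.float64(149.74504463147986)) (np.float64(268.65193921532006), np.float64(148.06984777586683))
```

View pics/c6.png

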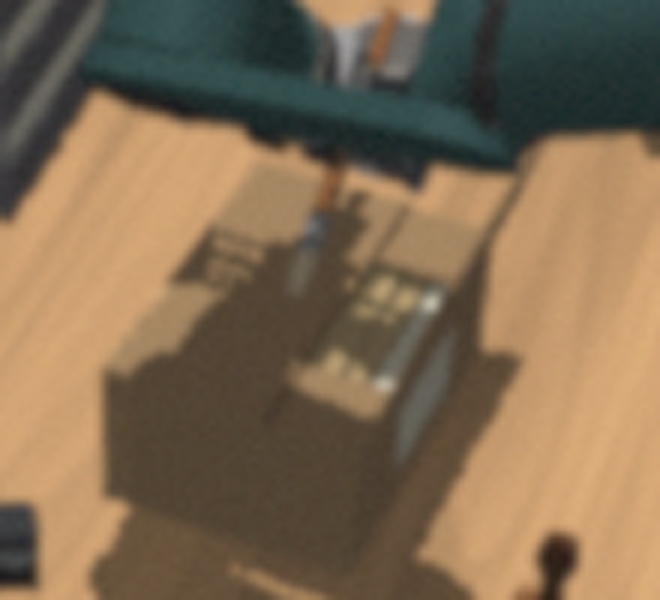

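Contact: bristles press the flap at about (269.5,148.3) with about 2 N. Lift, then re-measure the stand.

```bash

python3 -m pendant '{"turn":[[0,0,0],[0,0,0],[0,0,0],[0,0,0],[0,0,0]],"delta_pos":[[0,0,1],[0,0,2],[0,0,3],[0,0,3],[0,0,2]],"gripper":[0.5,0.5,0.5,0.5,0.5]}'>/dev/null;python3 log.py
python3 - <<'E'
from h import *
from plan import *
for n in('top','side'): snap(n,n+'7.png')
def st(im,n):
    a=im; return a
a=cv2.imread('pics/top7.png')[138:192,165:215];cv2.imwrite('pics/c7t.png',cv2.resize(a,None,fx=11,fy=11,interpolation=cv2.INTER_CUBIC))
a=cv2.imread('pics/side7.png')[222:272,175:235];cv2.imwrite('pics/c7s.png',cv2.resize(a,None,fx=12,fy=12,interpolation=cv2.INTER_CUBIC))
o=np.array([.6455,.2573,0]);e=np.array([.953,-.303,0]);f=np.array([.303,.953,0])
for n,of in(('top',(165,138,11)),('side',(175,222,12))):
  for nm,P in [('base',o+s*e*.06+t*f*.031+[0,0,.004]) for s in(-1,1) for t in(-1,1)] if 0 else [('b%d%d'%(s,t),o+s*e*.06+t*f*.031+[0,0,.004]) for s in(-1,1) for t in(-1,1)]+[('h%d%d'%(s,t),o+s*e*.04+t*f*.017+[0,0,.051]) for s in(-1,1) for t in(-1,1)]:
    u,v=proj(n,P);print(n,nm,round((u+.5-of[0])*of[2]),round((v+.5-of[1])*of[2]))
x,R,q=cur();z=np.array([.953,-.303,0]);z/=np.linalg.norm(z);X=np.array([0,0,-1.]);b=(np.array([.6456,.2572,.3164]),np.stack([X,np.cross(z,X),z],1))
path((x,R),b,q,14)
E
```

```text
t11.47 tcp [ 0.5835 -0.1372  0.4222] g [ 0.5728 -0.2644  0.2953] x [-0.059 -0.707 -0.705] y [ 0.996 -0.085  0.001] z [-0.061 -0.702  0.709] q [-0.15  0.19  1.31 -0.79  1.58 -0.09] F [ 0.   1.1 -0.5] w 0.0124
top b-1-1 319 500
top b-11 128 442
top b1-1 436 131
top b11 246 73
top h-1-1 269 409
top h-11 161 376
top h1-1 350 155
top h11 242 122
side b-1-1 574 362
side b-11 418 510
side b1-1 255 143
side b11 96 279
side h-1-1 476 249
side h-11 387 329
side h1-1 257 100
side h11 168 176
TURN [0.7039 0.4752 1.2746] deg 87.8 SHIFTcm [  6.2   39.45 -10.65] len 0.413
0 [-0.1   0.2   1.32 -0.79  1.6  -0.04] err3e-11 tip [ 0.58  -0.19   0.216] butt [ 0.567 -0.33   0.358]
1 [-0.06  0.19  1.33 -0.74  1.58 -0.1 ] err3e-11 tip [ 0.582 -0.152  0.206] butt [ 0.587 -0.299  0.341]
2 [-0.02  0.19  1.34 -0.69  1.57 -0.16] err3e-11 tip [ 0.582 -0.114  0.197] butt [ 0.606 -0.266  0.323]
3 [ 0.01  0.19  1.34 -0.64  1.57 -0.23] err4e-11 tip [ 0.582 -0.076  0.188] butt [ 0.624 -0.232  0.306]
4 [ 0.04  0.2   1.34 -0.58  1.56 -0.29] err5e-11 tip [ 0.581 -0.039  0.18 ] butt [ 0.641 -0.196  0.288]
5 [ 0.07  0.2   
[... 283 characters left out ...]
0.236]
8 [ 0.16  0.25  1.29 -0.35  1.54 -0.55] err9e-11 tip [0.569 0.104 0.155] butt [ 0.696 -0.036  0.22 ]
9 [ 0.18  0.27  1.27 -0.3   1.54 -0.62] err1e-10 tip [0.565 0.138 0.15 ] butt [0.706 0.007 0.203]
10 [ 0.21  0.3   1.25 -0.24  1.55 -0.69] err2e-10 tip [0.561 0.17  0.146] butt [0.715 0.05  0.188]
11 [ 0.23  0.33  1.22 -0.18  1.55 -0.76] err3e-10 tip [0.556 0.202 0.142] butt [0.722 0.095 0.173]
12 [ 0.25  0.36  1.19 -0.12  1.56 -0.83] err4e-10 tip [0.551 0.233 0.138] butt [0.727 0.14  0.159]
13 [ 0.28  0.4   1.15 -0.06  1.57 -0.9 ] err6e-10 tip [0.546 0.262 0.136] butt [0.73  0.185 0.145]
14 [ 0.3   0.44  1.11  0.    1.59 -0.97] err1e-09 tip [0.541 0.291 0.133] butt [0.731 0.23  0.133]
```

View pics/c7t.png

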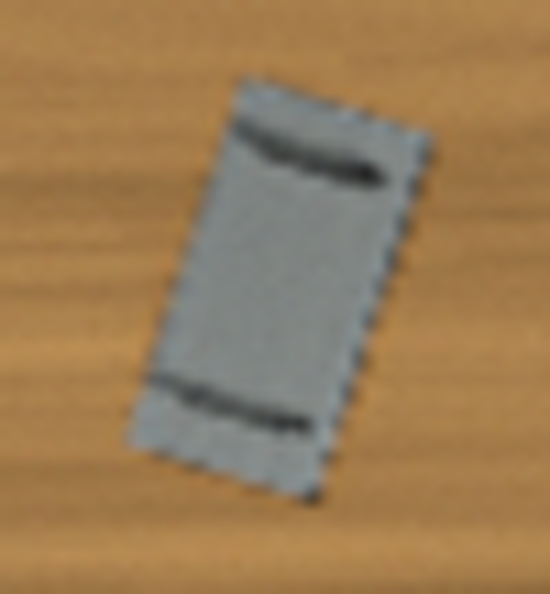

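View pics/c7s.png

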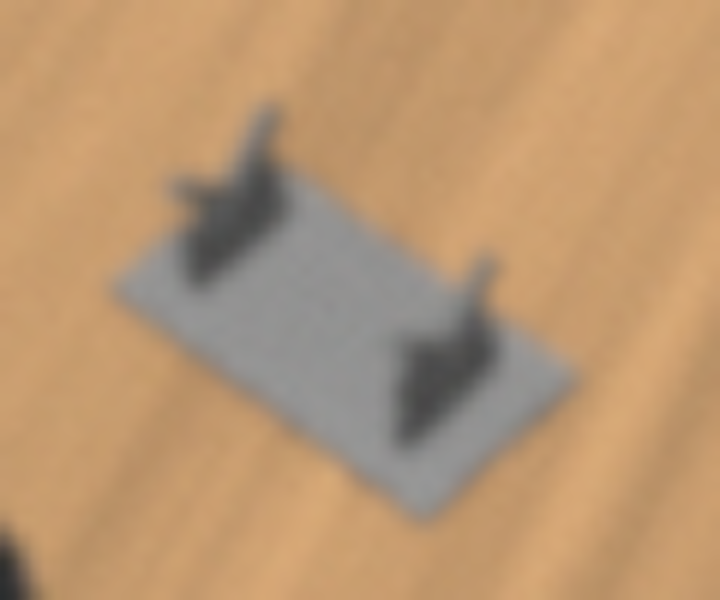

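Stand matches the expected corners to under 1 mm in the top view. Returning the brush.

```bash

python3 -m pendant '{"turn":[[0.0503,0.0339,0.091],[0.0503,0.0339,0.091],[0.0503,0.0339,0.091],[0.0503,0.0339,0.091],[0.0503,0.0339,0.091],[0.0503,0.0339,0.091],[0.0503,0.0339,0.091]],"delta_pos":[[0.443,2.818,-0.76],[0.443,2.818,-0.76],[0.443,2.818,-0.76],[0.443,2.818,-0.76],[0.443,2.818,-0.76],[0.443,2.818,-0.76],[0.443,2.818,-0.76]],"gripper":[0.5,0.5,0.5,0.5,0.5,0.5,0.5]}'>/dev/null;python3 log.py
python3 -m pendant '{"turn":[[0.0503,0.0339,0.091],[0.0503,0.0339,0.091],[0.0503,0.0339,0.091],[0.0503,0.0339,0.091],[0.0503,0.0339,0.091],[0.0503,0.0339,0.091],[0.0503,0.0339,0.091],[0,0,0]],"delta_pos":[[0.443,2.818,-0.76],[0.443,2.818,-0.76],[0.443,2.818,-0.76],[0.443,2.818,-0.76],[0.443,2.818,-0.76],[0.443,2.818,-0.76],[0.443,2.818,-0.76],[0,0,0]],"gripper":[0.5,0.5,0.5,0.5,0.5,0.5,0.5,0.5]}'>/dev/null;python3 log.py
python3 - <<'E'
from h import *
from plan import *
x,R,q=cur();z=np.array([.953,-.303,0]);z/=np.linalg.norm(z);X=np.array([0,0,-1.]);b=(np.array([.6456,.2572,.2264]),np.stack([X,np.cross(z,X),z],1))
path((x,R),b,q,1)
for n in('side','top'): snap(n,n+'8.png')
a=cv2.imread('pics/side8.png')[190:280,160:260];cv2.imwrite('pics/c8s.png',cv2.resize(a,None,fx=7,fy=6.5,interpolation=cv2.INTER_CUBIC))
g=x+GA*R[:,0]
for s in(-.11,-.075,-.05,.09):
    u,v=proj('side',g+s*R[:,2]);print(s,(u+.5-160)*7,(v+.5-190)*6.5)
E
```

```text
t12.45 tcp [0.6144 0.0611 0.3636] g [ 0.6327 -0.0092  0.1989] x [ 0.101 -0.391 -0.915] y [ 0.82   0.554 -0.146] z [ 0.564 -0.735  0.376] q [ 0.11  0.24  1.3  -0.41  1.54 -0.52] F [-0.2 -0.5 -0.5] w 0.0119
t13.45 tcp [0.6453 0.2586 0.3092] g [0.644  0.2576 0.1292] x [-0.007 -0.005 -1.   ] y [ 0.298  0.955 -0.007] z [ 0.955 -0.298 -0.005] q [ 0.3   0.45  1.12 -0.    1.59 -0.97] F [ 0.  -0.6 -0.5] w 0.0118
TURN [ 0.0054 -0.0069 -0.0057] deg 0.6 SHIFTcm [ 0.03 -0.14 -8.28] len 0.083
0 [ 0.3   0.45  1.12 -0.    1.59 -0.97] err6e-12 tip [0.539 0.29  0.126] butt [0.73  0.231 0.125]
1 [ 0.3   0.49  1.22 -0.    1.43 -0.97] err5e-14 tip [0.541 0.291 0.043] butt [0.731 0.23  0.043]
-0.11 473.88831817799297 341.0909643620949
-0.075 411.4461702798028 303.13334451659114
-0.05 367.8034332659777 276.60359696067684
0.09 137.16207627827558 136.4002688582484
```

View pics/c8s.png

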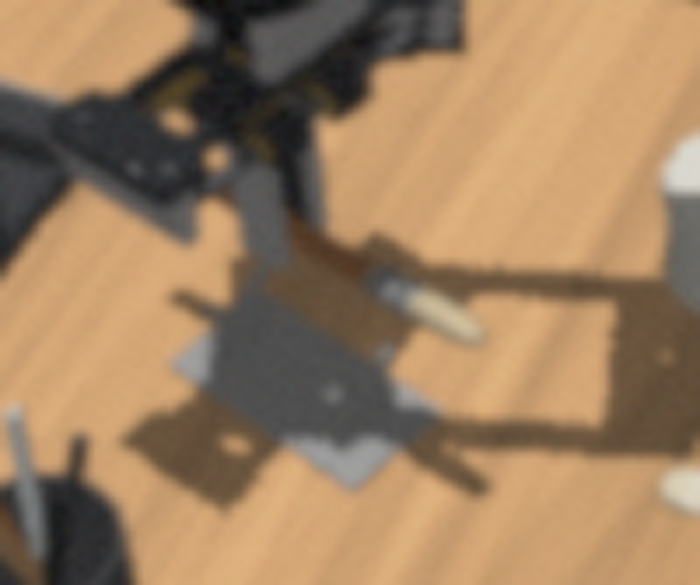

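```bash

python3 -m pendant '{"turn":[[0.0054,-0.0069,-0.0057],[0,0,0],[0,0,0],[0,0,0],[0,0,0],[0,0,0],[0,0,0]],"delta_pos":[[0.02,-0.14,-2.5],[0,0,-2.5],[0,0,-1.5],[0,0,-1],[0,0,-0.5],[0,0,-0.2],[0,0,0]],"gripper":[0.5,0.5,0.5,0.5,0.5,0.5,0.5]}'>/dev/null;python3 log.py
python3 - <<'E'
from h import *
snap('side','side9.png')
a=cv2.imread('pics/side9.png')[200:285,160:260];cv2.imwrite('pics/c9s.png',cv2.resize(a,None,fx=7,fy=7,interpolation=cv2.INTER_CUBIC))
E
```

```text
t14.43 tcp [0.646 0.256 0.231] g [0.647  0.2564 0.051 ] x [ 0.006  0.002 -1.   ] y [0.304 0.953 0.003] z [ 0.953 -0.304  0.005] q [ 0.3   0.49  1.22 -0.    1.43 -0.97] F [ 0.1 -0.3 -0.8] w 0.0119
```

View pics/c9s.png

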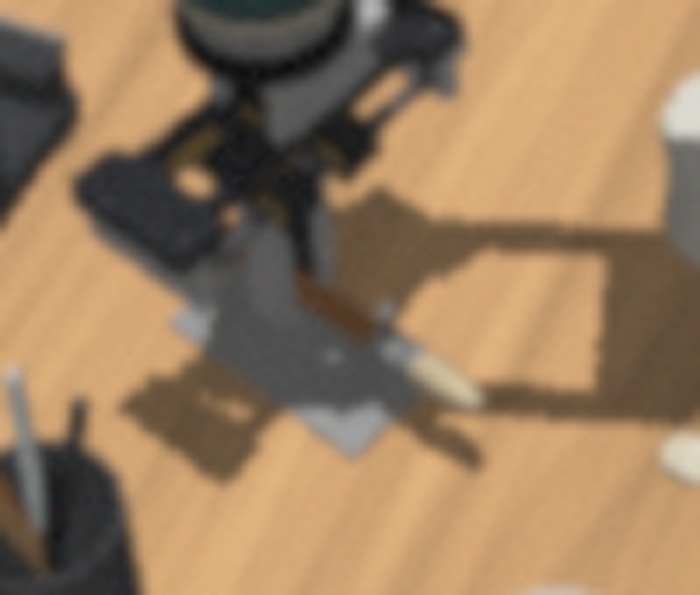

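```bash

python3 -m pendant '{"turn":[[0,0,0],[0,0,0],[0,0,0],[0,0,0]],"delta_pos":[[-0.04,0.1,-0.2],[0,0,-0.2],[0,0,0],[0,0,0]],"gripper":[0.5,0.5,0.5,0.5]}'>/dev/null;python3 log.py
```

```text
t14.97 tcp [0.6455 0.2569 0.2268] g [0.6464 0.2572 0.0468] x [ 0.005  0.001 -1.   ] y [0.304 0.953 0.003] z [ 0.953 -0.304  0.004] q [ 0.3   0.49  1.22 -0.    1.42 -0.96] F [-0.4 -0.9  2.2] w 0.0119
```

```bash

python3 -m pendant '{"turn":[[0,0,0],[0,0,0],[0,0,0],[0,0,0]],"delta_pos":[[0,0,0],[0,0,0],[0,0,0],[0,0,0]],"gripper":[2,3.5,5,6]}'>/dev/null;python3 log.py
python3 -m pendant '{"turn":[[0,0,0],[0,0,0],[0,0,0],[0,0,0],[0,0,0]],"delta_pos":[[0,0,2],[0,0,4],[0,0,5],[0,0,5],[0,0,5]],"gripper":[6,6,6,6,6]}'>/dev/null;python3 log.py
python3 - <<'E'
from h import *
for n in('side',): snap(n,n+'10.png')
a=cv2.imread('pics/side10.png')[200:285,160:260];cv2.imwrite('pics/c10s.png',cv2.resize(a,None,fx=7,fy=7,interpolation=cv2.INTER_CUBIC))
E
```

```text
t15.47 tcp [0.6454 0.2569 0.2261] g [0.6461 0.2572 0.0461] x [ 0.004  0.001 -1.   ] y [0.304 0.953 0.003] z [ 0.953 -0.304  0.004] q [ 0.3   0.49  1.22  0.    1.42 -0.96] F [0.7 0.3 0.3] w 0.0469
t16.10 tcp [0.6448 0.2568 0.4401] g [0.6461 0.2572 0.2601] x [ 0.007  0.002 -1.   ] y [0.304 0.953 0.004] z [ 0.953 -0.304  0.006] q [ 0.3   0.42  0.9   0.    1.82 -0.96] F [ 0.4 -0.1  0.4] w 0.0601
```

View pics/c10s.png

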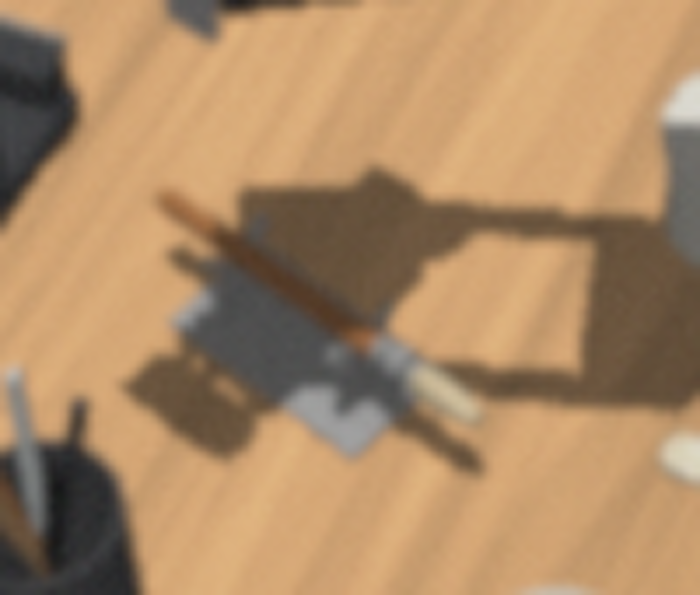

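Brush is home: tip at (475,413) and butt at (165,197) in the crop, the same as at the start. Next the flap; first the approach behind it.

```bash

python3 -m pendant '{"turn":[[0,0,0.05],[0,0,0.05],[0,0,0.05],[0,0,0.05],[0,0,0.05]],"delta_pos":[[-4.8,-3.6,0],[-4.8,-3.6,0],[-4.8,-3.6,0],[-4.8,-3.6,0],[-4.8,-3.6,0]],"gripper":[3,2,1,0,0]}'>/dev/null;python3 log.py
python3 -m pendant '{"turn":[[0,0,0],[0,0,0],[0,0,0],[0,0,0],[0,0,0],[0,0,0]],"delta_pos":[[-0.5,-5.1,-0.8],[-0.5,-5.1,-0.8],[-0.5,-5.1,-0.8],[-0.5,-5.1,-0.8],[-0.5,-5.1,-0.8],[0,0,0]],"gripper":[0,0,0,0,0,0]}'>/dev/null;python3 log.py
python3 - <<'E'
from h import *
for n in('side','top'): snap(n,n+'11.png')
a=cv2.imread('pics/side11.png')[90:230,200:360];cv2.imwrite('pics/c11.png',cv2.resize(a,None,fx=4.2,fy=4.2,interpolation=cv2.INTER_CUBIC))
E
```

```text
t16.77 tcp [0.4032 0.076  0.4378] g [0.4045 0.0764 0.2578] x [ 0.007  0.002 -1.   ] y [0.057 0.998 0.003] z [ 0.998 -0.057  0.007] q [ 0.05 -0.23  1.61  0.    1.76 -1.47] F [-0.4 -0.3  0.7] w 0.0138
t17.52 tcp [ 0.3795 -0.1805  0.3967] g [ 0.3802 -0.1802  0.2167] x [ 0.004  0.002 -1.   ] y [0.065 0.998 0.002] z [ 0.998 -0.065  0.004] q [-0.58 -0.21  1.66  0.    1.68 -2.09] F [ 0.1 -0.4  1.2] w 0.0002
```

View pics/c11.png

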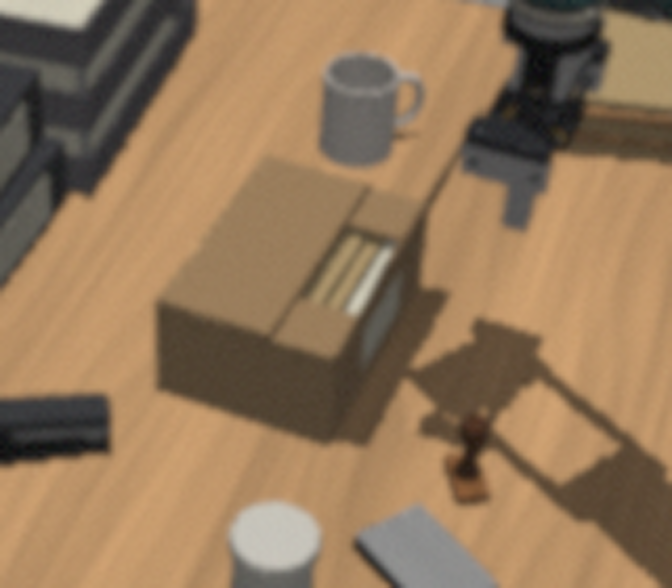

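```bash
python3 - <<'E'
from h import *
for n in('top','side'):
  u,v=map(round,proj(n,[.578,-.19,.108])); 
  for k in(0,11):
    im=cv2.imread('pics/%s%d.png'%(n,k)).astype(int); print(n,k,u,v); print(im[v-5:v+6,u-5:u+6].sum(2))
E
```

```text
top 0 327 179
[[321 314 316 310 314 316 310 312 322 315 316]
 [312 317 315 319 317 310 316 319 310 309 305]
 [317 314 317 317 319 317 314 313 310 316 313]
 [321 315 318 319 311 316 317 317 311 312 310]
 [322 310 319 312 316 316 310 316 314 313 308]
 [316 319 317 313 315 316 313 317 310 321 316]
 [324 317 316 318 321 314 314 315 317 309 310]
 [313 313 312 318 311 320 317 321 314 309 318]
 [319 319 319 316 316 312 314 318 315 313 308]
 [322 311 308 318 321 320 319 318 320 320 312]
 [324 319 317 318 316 316 310 316 315 311 318]]
top 11 327 179
[[335 331 328 325 332 332 329 325 326 322 324]
 [331 329 337 327 333 327 325 325 326 329 326]
 [331 328 331 335 332 331 333 331 326 324 327]
 [326 327 328 334 336 329 326 333 330 325 327]
 [328 329 327 327 339 332 325 326 327 329 332]
 [332 332 334 326 328 330 333 328 327 329 325]
 [334 325 329 329 330 331 333 328 331 336 324]
 [335 329 332 328 331 328 326 334 330 333 328]
 [335 331 337 335 326 342 330 330 329 329 329]
 [336 332 334 339 329 331 335 331 333 331 333]
 [333 335 333 339 327 329 329 327 336 334 335]]
side 0 268 149
[[371 373 376 376 36
[... 331 characters left out ...]
368 367 366 372 370 368]
 [368 371 367 371 375 376 370 371 373 369 367]
 [373 371 368 373 367 372 366 369 366 366 346]
 [370 374 373 369 371 367 369 373 370 368 339]]
side 11 268 149
[[369 369 374 375 366 367 374 374 367 370 369]
 [369 370 370 371 369 368 372 372 369 367 370]
 [376 373 371 373 373 369 367 365 371 368 371]
 [368 371 375 367 372 366 373 373 373 370 370]
 [373 362 372 373 368 365 364 372 371 370 372]
 [373 368 368 366 367 367 372 373 369 371 371]
 [370 361 369 369 367 373 372 368 369 377 375]
 [370 370 372 373 372 370 371 374 371 371 363]
 [374 369 364 377 369 366 371 366 374 371 363]
 [364 371 375 369 371 372 369 372 370 365 356]
 [368 373 375 372 377 368 371 373 371 368 330]]
```

No paste is drawn at all; contact force and geometry remain the evidence. Folding now.

```bash

python3 -m pendant '{"turn":[[0,0,0],[0,0,0],[0,0,0],[0,0,0],[0,0,0],[0,0,0]],"delta_pos":[[1.6,-0.09,0],[1.6,-0.09,0],[1.6,-0.09,0],[1.6,-0.09,0],[1.6,-0.09,0],[1.5,-0.09,0]],"gripper":[0,0,0,0,0,0]}'>/dev/null;python3 log.py
python3 -m pendant '{"turn":[[0,0,0],[0,0,0],[0,0,0],[0,0,0],[0,0,0],[0,0,0],[0,0,0],[0,0,0]],"delta_pos":[[1.2,-0.07,-0.1],[1.2,-0.07,-0.12],[1.05,-0.06,-0.35],[1.06,-0.06,-0.43],[0.95,-0.05,-0.6],[0.91,-0.05,-0.67],[0.65,-0.04,-0.65],[0.56,-0.03,-0.67]],"gripper":[0,0,0,0,0,0,0,0]}'>/dev/null;python3 log.py
python3 -m pendant '{"turn":[[0,0,0],[0,0,0],[0,0,0],[0,0,0],[0,0,0],[0,0,0]],"delta_pos":[[0.5,-0.03,-0.75],[0.43,-0.03,-0.79],[0.33,-0.02,-0.84],[0.28,-0.02,-0.85],[0.2,-0.01,-1.06],[0,0,0]],"gripper":[0,0,0,0,0,0]}'>/dev/null;python3 log.py
python3 - <<'E'
from h import *
for n in('side',): snap(n,n+'12.png')
a=cv2.imread('pics/side12.png')[90:230,200:360];cv2.imwrite('pics/c12.png',cv2.resize(a,None,fx=4.2,fy=4.2,interpolation=cv2.INTER_CUBIC))
E
```

```text
t18.38 tcp [ 0.4766 -0.1835  0.3961] g [ 0.4772 -0.183   0.2161] x [ 0.004  0.003 -1.   ] y [0.059 0.998 0.003] z [ 0.998 -0.059  0.003] q [-0.48  0.    1.48  0.    1.66 -1.99] F [-1.8 -0.1  0.8] w 0.0005
t19.38 tcp [ 0.5516 -0.1877  0.3598] g [ 0.5523 -0.1873  0.1798] x [ 0.004  0.003 -1.   ] y [0.059 0.998 0.003] z [ 0.998 -0.059  0.004] q [-0.43  0.17  1.37  0.    1.6  -1.94] F [-1.  -0.6 -0.5] w 0.0002
t20.12 tcp [ 0.5684 -0.1888  0.3159] g [ 0.5688 -0.1881  0.1359] x [ 0.002  0.004 -1.   ] y [0.059 0.998 0.004] z [ 0.998 -0.059  0.002] q [-0.42  0.23  1.39  0.    1.53 -1.93] F [ 0.5  0.2 -0. ] w 0.0007
```

View pics/c12.png

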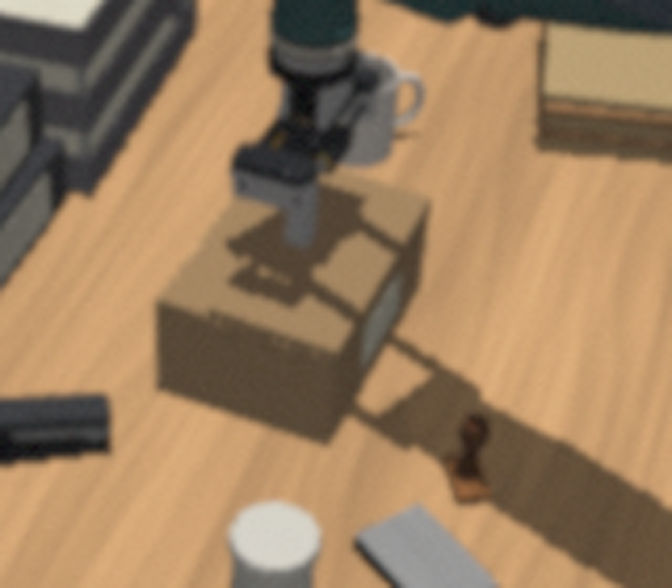

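```bash

python3 -m pendant '{"turn":[[0,0,0],[0,0,0],[0,0,0],[0,0,0]],"delta_pos":[[0.3,0,-0.3],[0.3,0,-0.3],[0,0,-0.15],[0,0,0]],"gripper":[0,0,0,0]}'>/dev/null;python3 log.py
python3 -m pendant '{"turn":[[0,0,0],[0,0,0],[0,0,0]],"delta_pos":[[0.3,0,-0.15],[0.3,0,-0.1],[0,0,0]],"gripper":[0,0,0]}'>/dev/null;python3 log.py
```

```text
t20.68 tcp [ 0.5749 -0.1888  0.3114] g [ 0.5759 -0.1885  0.1314] x [ 0.006  0.002 -1.   ] y [0.059 0.998 0.002] z [ 0.998 -0.059  0.006] q [-0.41  0.24  1.38  0.    1.52 -1.92] F [-0.1 -0.   5.3] w 0.0006
t21.05 tcp [ 0.5789 -0.1891  0.3111] g [ 0.5788 -0.189   0.1311] x [-0.001  0.001 -1.   ] y [0.06  0.998 0.001] z [ 0.998 -0.06  -0.001] q [-0.41  0.25  1.37  0.    1.52 -1.92] F [-11.3   1.6  15.7] w 0.0004
```

Pressed firmly (about 16 N at z ≈ 112 mm): the flap is flat. Retreat upwards and check.

```bash

python3 -m pendant '{"turn":[[0,0,0],[0,0,0],[0,0,0],[0,0,0],[0,0,0],[0,0,0],[0,0,0]],"delta_pos":[[-0.3,0,1],[0,0,3],[-1,0,5],[-3,-3,4],[-4,-4,0],[-4,-4,0],[0,0,0]],"gripper":[0,0,0,0,0,0,0]}'>/dev/null;python3 log.py
python3 - <<'E'
from h import *
D={}
for n in('side','top'): p,D[n]=snap(n,n+'13.png')
P=cloud('top',D['top']);T=P[140:215,280:375].reshape(-1,3)
for lo,hi in((.50,.53),(.55,.58),(.58,.60),(.63,.65)):
    m=(T[:,0]>lo)&(T[:,0]<hi)&(abs(T[:,1]+.19)<.1)&(T[:,2]<.2);print(lo,m.sum(),np.median(T[m,2]),np.percentile(T[m,2],[5,95]) if m.any() else '')
P=cloud('side',D['side']);T=P[90:230,200:360].reshape(-1,3)
for lo,hi in((.50,.53),(.55,.58),(.58,.60),(.63,.65)):
    m=(T[:,0]>lo)&(T[:,0]<hi)&(abs(T[:,1]+.19)<.1)&(T[:,2]>.08)&(T[:,2]<.2);print('s',lo,m.sum(),np.median(T[m,2]) if m.any() else '')
a=cv2.imread('pics/side13.png')[60:360,150:400];cv2.imwrite('pics/c13.png',cv2.resize(a,None,fx=2,fy=2))
E
```

```text
t21.93 tcp [ 0.4556 -0.3011  0.4374] g [ 0.4562 -0.3008  0.2574] x [ 0.004  0.002 -1.   ] y [0.065 0.998 0.002] z [ 0.998 -0.065  0.004] q [-0.69  0.07  1.32  0.    1.75 -2.19] F [0.6 0.  0.3] w 0.0007
0.5 598 0.1119299224787357 [0.10752754 0.11580856]
0.55 610 0.11175566848858422 [0.10738185 0.11592606]
0.58 412 0.11177287116054349 [0.10769551 0.11566366]
0.63 414 0.10808665341532284 [0.10358881 0.11220412]
s 0.5 272 0.11315112511607905
s 0.55 261 0.11315979919855859
s 0.58 171 0.11330243887133354
s 0.63 169 0.10920124788598148
```

View pics/c13.png

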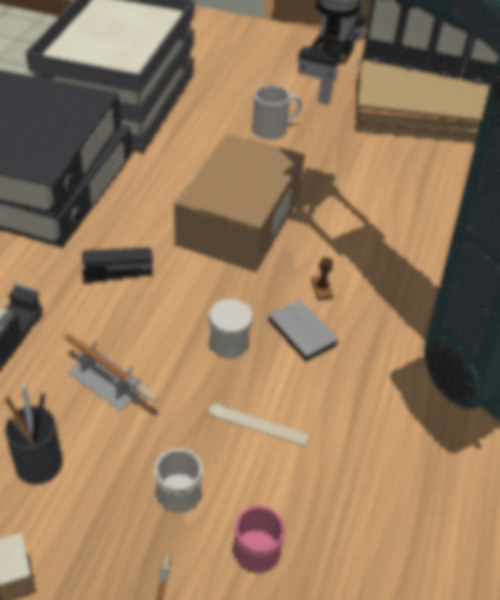

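View pics/top13.png

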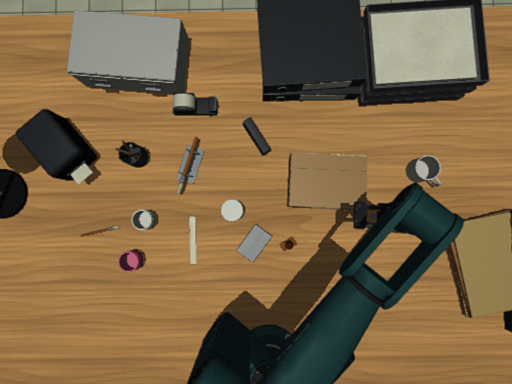

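Flap flat at 112 mm everywhere, the brush in its stand (189,165), the tub upright at (144,219), and everything else unmoved. Handing in.

```bash
python3 -c "
from bench import robot
print(robot.close_job())"
```

```text
the job is handed in; nothing more can be done
None
```

The job is handed in at about 22 s of the 64 s allowed. I took the brush, dipped it in the tub, dabbed the inner flap, laid the brush back in its notches and folded the outer flap down.

**What the last checks showed**
- **Dip:** the bristle tip went down to about 5 mm above the tub's underside, roughly its inner floor. I felt no force there and the tub did not move.
- **Dab:** the tip pressed the inner flap at about (0.579, −0.190). The paste spot was measured at (0.578, −0.193). Contact force was about 2 N.
- **Brush:** it lies in the stand, and both ends show at the same pixels in the side view as at the start. The stand had not moved, to within about 1 mm, when I checked it before laying the brush back.
- **Outer flap:** its top reads 112 mm along its whole width in the top camera and 113 mm in the side camera. It was pressed down with about 16 N.
- **Other things:** the tub is upright in its place and the bystanders look unmoved. The robot is clear of everything.

**Not confirmed:** the pictures showed no paste on the flap after the dab. That the paste got there rests on the contact force and the measured tip position.

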